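# Set a polished stone ball up for viewing

### The job

Turn the lid of the storage pot counterclockwise until its lugs reach the slots in the collar, lift it off and lay it flat, right way up, on the table. Take the stone ball out of the pot and set it down on the two rods of the viewing stand, reaching in at a slant under the clear guard, without ever dropping it or letting it roll off. Then slide the stand's stop along until the ball is held between the stop and the fixed end plate, and leave the other things on the table where they are.

Things in the scene. Friction and masses are not known exactly. Their poses are not given: they have to be found in the camera images.
- pot: Grey shallow round storage pot fixed to the table, 162 mm across its collar, 58 mm high. Origin: centre of its underside, z up. Inside 122 mm across, flat floor 16 mm above the table, wall's rim 44 mm high. The collar's inward lip (54 to 58 mm high, inner radius 68 mm) covers the lid's lugs except at two slots 40 degrees wide, centred on the pot's +x and -x.
- pot_slot (a point): Middle of the pot's +x slot, at the collar's top, 75 mm out from the pot's axis; the other slot is opposite. Stops in the collar halt the lid, turned counterclockwise seen from above, about 9 degrees past the point where its lugs are centred in the slots; with the lugs within 8 degrees of the centres it lifts straight out.
- lid: Aluminium cap of the pot, hollow, about 0.3 kg: 129 mm across, 46 mm high; at its foot two lugs 22 mm wide, 6 thick, to 75 mm radius at its +x and -x; on top a black grip bar along x, 64 long, 14 thick, 36 high (top 82 mm above origin). Origin: underside centre, z up. Starts on the pot's rim (origin 44 mm high), locked, its x 40 to 65 degrees clockwise (from above) of the pot's x. Turns easily.
- ball_center (a point): Centre of the polished stone ball, 60 mm across, about 0.3 kg. It starts free on the floor inside the closed pot, within 12 mm of the pot's middle, its centre 46 mm above the table, and rolls when nudged.
- stand: Viewing stand fixed to the table: dark base plate (x -50 to 120, y -120 to 120 mm, 12 mm high) and two level steel rods 8 mm thick along y at x = -15 and +15 mm, centres 50 mm high. Origin: underside, below the middle between the rods; x points from its front to its back (away from the robot), y along the rods, z up. The ball rests on both rods with its centre at x = 0, 80.5 mm high.
- end_plate (a point): Point on the inner face of the stand's fixed end plate where the ball touches it (stand x = 0, y = +90 mm, 80.5 mm high). The plate, 50 mm wide and 35 to 105 mm high, stands across the rods.
- guard_edge (a point): Middle of the lower front edge of the clear guard panel in an aluminium frame over the rods: stand x = -5 mm, 180 mm high. The guard is 10 mm thick, runs back to x = 115 mm, y -110 to 110 mm, on two posts at x = 108 mm. A vertical hand does not fit under it; a hand slanted 35 to 45 degrees, coming from the stand's front, does.
- stop (a joint): Sliding stop of the stand, m along the stand's +y: a plate 50 mm wide, 41 to 105 mm high, across the rods, its ball side at stand y = -90 mm + this value. 0 is fully open, it starts at 0 to 0.03; with the ball held against the end plate it reads 0.120. It slides with about 2 N of friction and stays where it is left.
- stop_knob (a point): Top centre of the stop's knob, an upright black pin 16 mm thick, 42 to 116 mm above the table, on an arm in front of the stand: at x = -95 mm, y = -98 mm + stop value in the stand's frame.
- bottle: White pump bottle, 72 mm across, 200 mm high, a bystander; origin at the centre of its underside.
- rock: Rough grey rock specimen, 100 mm across, 54 mm high, a bystander; origin at the centre of its underside.
- lens: Black hand lens lying flat, ring 62 mm across, 156 mm long overall, 10 mm high, a bystander; origin under the centre of its ring, its handle towards its -y.

How it is judged (in metres and radians):
On the way, in this order (a step that is already met when the one before it is completed fails the run):
1. the lid is off the pot and lies flat, right way up, on the table, let go (horizontal distance between lid and pot above 0.13 m and height (world z) of lid below 0.008 m and angle between lid's own z axis and vertical below 0.1 rad and contact force between the fingers and lid below 0.1 N), for 0.2 s.
2. the ball lies on the two rods between stop and end plate, let go (x of ball_center in the frame of stand between -0.006 and 0.006 m and z of ball_center in the frame of stand between 0.076 and 0.085 m and y of ball_center in the frame of stand between -0.065 and 0.065 m and contact force between the fingers and ball below 0.1 N), for 0.2 s.
At the end, for the whole second after the job is handed in: Ball at rest on both rods (centre within 6 mm of the middle line, 76 to 85 mm high), its centre 26 to 42 mm from the end plate, the stop above 0.112; lid flat and right way up on the table (underside under 8 mm high, tilt under 0.1 rad), over 130 mm from the pot, centre to centre (x of ball_center in the frame of stand between -0.006 and 0.006 m and z of ball_center in the frame of stand between 0.076 and 0.085 m and y of ball_center in the frame of stand between 0.048 and 0.064 m and value of joint stop above 0.112 m and linear speed of ball below 0.02 m/s and horizontal distance between lid and pot above 0.13 m and height (world z) of lid below 0.008 m and angle between lid's own z axis and vertical below 0.1 rad); the robot touches nothing.
It fails at once if the ball falls to the table or the floor (centre below 38 mm) (height (world z) of ball_center below 0.038 m).
It fails at once if the ball is dropped or rolls free faster than 0.6 m/s while the fingers do not touch it (linear speed of ball above 0.6 m/s and contact force between the fingers and ball below 0.05 N).
It fails at once if the bottle is moved more than 30 mm (distance of bottle from where it was at the start of the episode above 0.03 m).
It fails at once if the rock is moved more than 30 mm (distance of rock from where it was at the start of the episode above 0.03 m).
It fails at once if the hand lens is moved more than 30 mm (distance of lens from where it was at the start of the episode above 0.03 m).
It also fails if it takes over 72 s, if anything falls off the work surface, if the arm or the gripper's body presses on something with over 40 N, if the wrist force passes 120 N, or if a joint passes its speed limit or range.

### The arm

A 6-joint arm with a two-finger parallel gripper is mounted at the origin on the work surface. World frame = base frame: x ahead of the robot, y to its left, z up, the work surface at z = 0. Lengths are in mm, angles in degrees, forces in N, time in s.
With the tool pointing down it reaches from about 425 to 925 mm from the base axis. Payload 12.5 kg.
Tool frame: the origin (TCP) lies on the mounting face of the last link; the fingertips stand 173 mm ahead of it and the grasp point (between the pads) lies 155 mm ahead of it; z points along the fingers, y is the direction in which the jaws open and shut (so a half turn about z gives the same grasp; the last joint's range is limited). The gripper opens to 85 mm and grips with 20 to 120 N. Pads are 22 mm wide; open, the fingers measure 114 mm over their backs; the gripper's body (76 mm by 85 mm) begins 54 mm behind the grasp point. The pads swing forward as they close: fully open they stand 13 mm farther back than shut.
Start: joints at [-69.477, 28.126, 89.318, -0, 62.55, -6.05], TCP at [279.612, -558.965, 404.727] pointing down, gripper open.
Joint ranges: [-177.58, 177.58], [-47.91, 125.51], [2.72, 160], [-65.01, 245.01], [3.68, 167.84], [-153.87, 153.87]. Speed limits (degrees/s): [127.2, 127.2, 159.86, 180, 180, 180].

### API

Orientations are given as [roll, pitch, yaw] about the fixed x, y, z axes, in that order (R = Rz(yaw) Ry(pitch) Rx(roll)).
In Python, from rig import manip gives the robot as it stands. The module is installed in compiled form; this text tells all that it offers.
- The arm moves only by the tool move_arm, never from a script. Its arguments are lists of equal length, an entry for each row: "hand": the opening in per cent of the stroke, from 0 (shut) to 100 (fully open); "offset": the shift along the tool's x, y, z scaled (see below), a list of three; "yaw": the turn about the tool's z scaled (see below). In form: {"hand": [hand, ...], "offset": [[dx, dy, dz], ...], "yaw": [yaw, ...]}. A call has 1 to 8 rows; each row is the pose to reach, as a shift and turn from the pose commanded when the call began, along the tool's axes at that moment, turning the shorter way round; what a row does not reach only later rows make up. The controller multiplies each number of a shift by 200 mm and each number of a turn by 360 degrees. A row lasts 1/12 s, in which the tool goes at most 41.7 mm and 7.16 degrees, less where a joint would pass 70% of its speed; a pose out of reach is approached as far as the arm can. A call with a number of a shift or a turn outside -1 to 1 is refused whole. A call with a gripper value outside its range is refused whole. The fingers move at their own pace and stop on an object; "force" is the grip in N (left out, the last holds). Time passes only in rows, so rows that repeat a pose let the fingers close. It gives the time, the measured TCP pose, the force and the opening at its end, in the units of the state.
- manip.get_state(): the state, without advancing time (a new reading comes with each control period).
- manip.snapshot(name): name is "scene" or "top" or "wrist"; returns a dict with "pixels" (400x640x3 uint8, red, green, blue), "fov_y" (degrees; the focal length in pixels is half the picture's height over the tangent of half this angle, whatever the lens; pixels are square), "cx", "cy" (the principal point, pixels), "extrinsics" (4x4, takes a point from world to camera coordinates). Camera axes: x right, y down, z forward; pixel columns grow to the right and rows downward; lengths in mm; the calibration is good to about 2 mm. A picture is of the moment at which its call begins. There is no depth.
- manip.job_done(): hands the job in, once; it reports no verdict.
Trained networks look in a picture, given as the dict that the camera call returned (one of the last four; its "shot" number tells which), for a name from the list of things; names that differ only in an ending like _2 or _b are one class to them, and where a whole thing is asked for, a point or a joint stands for the part that bears it (a point fixed in the world has none). Each returns a list of dicts, best first, with "conf" (0 to 1); they miss things now and then, are a little off and sometimes report something else, mostly with a low value. They report only what shows in the picture. A call takes as long as a camera call.
- manip.boxes_of(name, picture): "box" ([left, top, right, bottom] in pixels, round what is visible of it).
- manip.silhouettes(name, picture): "pixels" (400x640 bool, what is visible of it) and "box" ([left, top, right, bottom] in pixels, round what is visible of it).
- manip.place_of(name, picture): "position" ([column, row] in pixels: a listed point, or the origin of a listed thing).
The state is a dict: "t": time; "joint_pos": joint angles; "dq": joint speeds; "effort": joint torques, N m; "tool_pos": TCP position; "ee_rot": TCP orientation; "force": force on the tool from outside, world axes, zero at the start; "ft_torque": the same for the moment, N m; "gripper_width": finger opening in mm.
Only numpy, scipy, OpenCV 4.12 (cv2) and the standard library are available. Lean on these libraries where they do the work, as an engineer would, in place of code of your own. Each camera call takes 0.05 s, during which the arm holds its last target. There are 200 camera calls.

## Working session

There is one attempt and no reset: what is moved stays moved. The work goes in short steps, Python scripts to look and compute and a tool call to move; the robot and the scene stay as the last step left them, time stands still between calls to the robot, and variables do not carry over. Pictures are saved under pics/ and viewed, about 8 in all and at most 12, crops included, and the job is handed in when it is done.

Besides the shell and the picture viewer there is one more tool, called after "Call:" by a JSON object that holds its "method" and its "body". move_arm: Moves the arm, as the interface text tells. Its arguments: {"type":"object","properties":{"hand":{"type":"array","items":{"type":"number"}},"offset":{"type":"array","items":{"type":"array","items":{"type":"number","minimum":-1,"maximum":1}}},"yaw":{"type":"array","items":{"type":"number","minimum":-1,"maximum":1}},"force":{"type":"number"}},"required":["hand","offset","yaw"]}

```bash
mkdir -p pics; cat > h.py <<'E'
import numpy as np,cv2
from rig import manip
def cam(p):
    f=200/np.tan(np.radians(p["fov_y"])/2); return f,p["cx"],p["cy"],np.array(p["extrinsics"])
def proj(p,X):
    f,cx,cy,E=cam(p); c=E[:3,:3]@np.asarray(X,float)+E[:3,3]; return np.array([cx+f*c[0]/c[2],cy+f*c[1]/c[2]])
def ray(p,uv):
    f,cx,cy,E=cam(p); R=E[:3,:3]; return -R.T@E[:3,3], R.T@np.array([(uv[0]-cx)/f,(uv[1]-cy)/f,1])
def atz(p,uv,z):
    o,d=ray(p,uv); return o+d*(z-o[2])/d[2]
def save(p,n): cv2.imwrite("pics/"+n,np.ascontiguousarray(p["pixels"][:,:,::-1]))
E
python3 - <<'E'
from h import *
np.set_printoptions(precision=1,suppress=True)
print(manip.get_state())
S=manip.snapshot("scene");T=manip.snapshot("top")
Z=dict(pot=0,pot_slot=58,lid=44,stand=0,end_plate=80.5,guard_edge=180,stop_knob=116,bottle=0,rock=0,lens=0)
for n,p in(("scene",S),("top",T)):
    save(p,n+"0.png"); f,cx,cy,E=cam(p); print(n,f,cx,cy,-E[:3,:3].T@E[:3,3])
    for k,z in Z.items():
        for r in manip.place_of(k,p)[:2]:
            print(n,k,round(r["conf"],2),np.array(r["position"]),atz(p,r["position"],z))
E
```

```text
{'t': 0.0, 'joint_pos': array([-69.5,  28.2,  89.4,   0. ,  62.5,  -6. ]), 'dq': array([-0. , -0. , -0. ,  0. , -0. ,  0.1]), 'effort': array([  0. , -61.8, -26.2,   0. ,   0. ,   0. ]), 'tool_pos': array([ 279.6, -558.9,  404.1]), 'ee_rot': array([-179.9,   -0. ,   26.6]), 'force': array([ 0.5,  0.8, -0.8]), 'ft_torque': array([-0., -0.,  0.]), 'gripper_width': 85.60210659075908}
scene 404.8364547752119 318.4870559565777 193.7146506305485 [ 444.4  318.3 1161.7]
scene pot_slot 0.74 [266.5 278.8] [641.1 272.1  58. ]
scene pot_slot 0.34 [364.5 164.3] [ 590.7 -159.5   58. ]
scene lid 0.73 [293.4 287.3] [569.3 250.5  44. ]
scene lid 0.63 [428.7 139.3] [ 469.5 -344.4   44. ]
scene stand 0.84 [378.9 154.8] [ 576.9 -237.2    0. ]
scene end_plate 0.75 [362.9 166.2] [ 588.5 -142.    80.5]
scene guard_edge 0.87 [391.  129.2] [ 567.  -235.3  180. ]
scene stop_knob 0.84 [427.1 139.3] [ 471.8 -299.2  116. ]
scene stop_knob 0.59 [269.1 278.9] [625.  271.1 116. ]
scene bottle 0.92 [265.  203.4] [785.   88.6   0. ]
scene rock 0.63 [315.8 202.1] [658.5   2.1   0. ]
scene lens 0.97 [289.8 176. ] [772.2 -25.6   0. ]
top 389.58078876663325 318.2670271142507 201.71400588502078 [515.1  -9.5 925.9]
top pot_slot 0.65 [206.  208.4] [632.9 270.   58. ]
top pot_slot 0.24 [422.7 231.1] [ 575.1 -215.    58. ]
top lid 0.69 [218.2 239.3] [563.5 244.2  44. ]
top stand 0.66 [423.4 232.3] [ 576.3 -230.3    0. ]
top end_plate 0.7 [392.2 228.7] [ 579.6 -144.6   80.5]
top guard_edge 0.84 [449.7 228.5] [ 570.9 -237.2  180. ]
top stop_knob 0.68 [479.8 282.1] [ 466.9 -310.4  116. ]
top stop_knob 0.67 [324.1 201.6] [635.7   1.3 116. ]
top bottle 0.85 [290.8 150.6] [781.  83.   0.]
top rock 0.88 [323.1 198.7] [660.1   5.1   0. ]
top lens 0.7 [337.5 151.6] [776.2 -31.6   0. ]
top lens 0.35 [324.1 198.6] [660.3   2.7   0. ]
```

```bash
python3 -c "
import cv2,numpy as np
a=cv2.imread('pics/scene0.png');b=cv2.imread('pics/top0.png');cv2.imwrite('pics/a.png',cv2.resize(np.vstack([a,b]),(480,600)))"
```

```text
(no output)
```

View pics/top0.png

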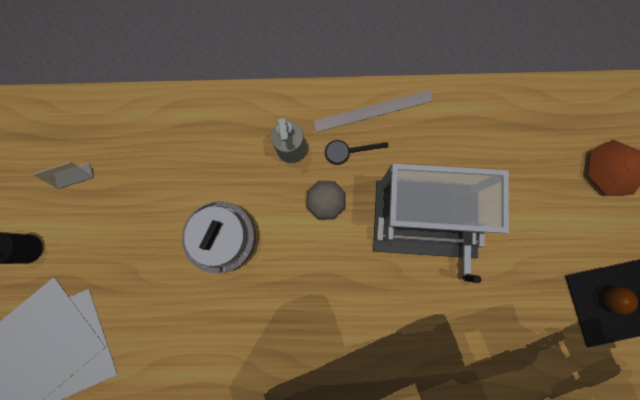

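View pics/scene0.png

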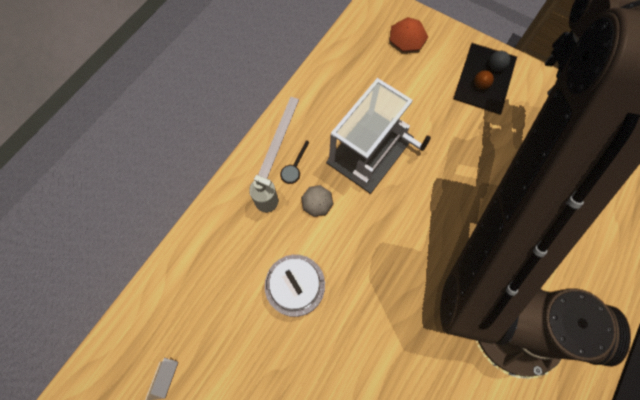

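```bash
cat > plan.py <<'E'
import numpy as np,json,sys,os
from scipy.spatial.transform import Rotation as Ro
F="cmd.json"
def load():
    if os.path.exists(F): d=json.load(open(F)); return np.array(d["p"]),np.array(d["R"])
    return np.array([279.612,-558.965,404.727]),Ro.from_euler("xyz",[180,0,26.57]).as_matrix()
def store(p,R): json.dump(dict(p=list(map(float,p)),R=np.asarray(R).tolist()),open(F,"w"))
def go(P,dyaw=0,keep=True):
    """plan calls to world TCP P with tool-z turn dyaw(deg, tool sense)"""
    p,R=load(); P=np.array(P,float)
    d=R.T@(P-p); n=max(1,int(np.ceil(max(abs(d).max()/200,np.linalg.norm(d)/310,abs(dyaw)/55))))
    for i in range(n):
        d=R.T@(p+(P-p)/(n-i)-p); o=np.round(d/200,3); w=round(dyaw/(n-i)/360,4); dyaw-=w*360
        rows=max(np.linalg.norm(o)*200/41.7,abs(w)*360/7.16)
        print("offset",o.tolist(),"yaw",w,"rows>=%.1f"%rows)
        p=p+R@(o*200); R=R@Ro.from_euler("z",w*360,degrees=True).as_matrix()
    if keep: store(p,R)
    print("->",p.round(1),Ro.from_matrix(R).as_euler("xyz",degrees=True).round(1))
E
python3 -c "
from plan import *
go([560,245,420],-119.4)"
```

```text
offset [0.834, 0.09, -0.146] yaw -0.0663 rows>=4.1
offset [0.726, 0.42, -0.146] yaw -0.0663 rows>=4.1
offset [0.495, 0.678, -0.146] yaw -0.0664 rows>=4.1
offset [0.177, 0.82, -0.146] yaw -0.0663 rows>=4.1
offset [-0.169, 0.822, -0.146] yaw -0.0664 rows>=4.1
-> [559.9 245.1 420.1] [ 146.7  -44.3 -144.4]
```

```bash
rm cmd.json; sed -i 's/\[180,0,26.57\])/[180,0,26.57],degrees=True)/' plan.py
python3 -c "
from plan import *
go([560,245,420],-119.4)"
```

```text
offset [0.763, -0.742, -0.019] yaw -0.0829 rows>=5.1
offset [1.031, -0.264, -0.019] yaw -0.0829 rows>=5.1
offset [1.026, 0.284, -0.019] yaw -0.0829 rows>=5.1
offset [0.748, 0.757, -0.019] yaw -0.083 rows>=5.1
-> [560.  245.  419.9] [-180.    0.  146.]
```

```bash
rm cmd.json; sed -i 's#np.linalg.norm(d)/310#np.linalg.norm(d)/199#' plan.py
python3 -c "
from plan import *
go([560,245,420],-119.4)"
```

```text
offset [0.61, -0.594, -0.015] yaw -0.0663 rows>=4.1
offset [0.798, -0.296, -0.015] yaw -0.0663 rows>=4.1
offset [0.85, 0.053, -0.015] yaw -0.0664 rows>=4.1
offset [0.756, 0.392, -0.016] yaw -0.0663 rows>=4.1
offset [0.532, 0.665, -0.015] yaw -0.0664 rows>=4.1
-> [560.  245.  419.9] [180.   0. 146.]
```

Call:
{"method": "move_arm", "body": {"hand": [100,100,100,100,100], "offset": [[0.61,-0.594,-0.015],[0.61,-0.594,-0.015],[0.61,-0.594,-0.015],[0.61,-0.594,-0.015],[0.61,-0.594,-0.015]], "yaw": [-0.0663,-0.0663,-0.0663,-0.0663,-0.0663], "force": 40}}

```text
t: 1.52
tool_pos: [336.6, -393.2, 408.1]
ee_rot: [-179.9, -0.1, 50.8]
force: [0.6, -0.7, 1.1]
gripper_width: 85.5
```

Call:
{"method": "move_arm", "body": {"hand": [100,100,100,100,100], "offset": [[0.798,-0.296,-0.015],[0.798,-0.296,-0.015],[0.798,-0.296,-0.015],[0.798,-0.296,-0.015],[0.798,-0.296,-0.015]], "yaw": [-0.0663,-0.0663,-0.0663,-0.0663,-0.0663]}}

```text
t: 1.93
tool_pos: [392.4, -232.8, 411.1]
ee_rot: [180.0, -0.0, 74.7]
force: [0.3, -1.3, -0.0]
gripper_width: 85.5
```

Call:
{"method": "move_arm", "body": {"hand": [100,100,100,100,100], "offset": [[0.85,0.053,-0.015],[0.85,0.053,-0.015],[0.85,0.053,-0.015],[0.85,0.053,-0.015],[0.85,0.053,-0.015]], "yaw": [-0.0664,-0.0664,-0.0664,-0.0664,-0.0664]}}

```text
t: 2.35
tool_pos: [448.9, -72.2, 414.0]
ee_rot: [179.9, -0.0, 98.6]
force: [0.4, -0.4, -0.2]
gripper_width: 85.2
```

Call:
{"method": "move_arm", "body": {"hand": [100,100,100,100,100], "offset": [[0.756,0.392,-0.016],[0.756,0.392,-0.016],[0.756,0.392,-0.016],[0.756,0.392,-0.016],[0.756,0.392,-0.016]], "yaw": [-0.0663,-0.0663,-0.0663,-0.0663,-0.0663]}}

```text
t: 2.77
tool_pos: [505.2, 88.5, 417.0]
ee_rot: [179.9, 0.0, 122.4]
force: [-0.8, -1.1, 0.2]
gripper_width: 85.3
```

Call:
{"method": "move_arm", "body": {"hand": [100,100,100,100,100,100], "offset": [[0.532,0.665,-0.015],[0.532,0.665,-0.015],[0.532,0.665,-0.015],[0.532,0.665,-0.015],[0.532,0.665,-0.015],[0.532,0.665,-0.015]], "yaw": [-0.0664,-0.0664,-0.0664,-0.0664,-0.0664,-0.0664]}}

```text
t: 3.27
tool_pos: [560.4, 246.4, 419.2]
ee_rot: [-180.0, -0.0, 146.1]
force: [-0.1, 0.1, -0.8]
gripper_width: 85.4
```

```bash
python3 - <<'E'
from h import *
np.set_printoptions(precision=1,suppress=True)
W=manip.snapshot("wrist");S=manip.snapshot("scene");T=manip.snapshot("top")
save(W,"w1.png");f,cx,cy,E=cam(W);print(f,-E[:3,:3].T@E[:3,3],manip.get_state()["tool_pos"])
for n,p in(("w",W),("s",S),("t",T)):
    for k,z in(("pot",0),("pot_slot",58),("lid",44)):
        for r in manip.place_of(k,p)[:2]: print(n,k,r["conf"],np.array(r["position"]),atz(p,r["position"],z))
# bar: dark pixels inside lid mask in wrist
m=manip.silhouettes("lid",W)
print([ (r["conf"],r["box"]) for r in m])
if m:
    M=m[0]["pixels"]; ys,xs=np.where(M); (c,ax,an)=cv2.fitEllipse(cv2.convexHull(np.stack([xs,ys],1).astype(np.int32)));print("ell",c,ax,an)
    g=W["pixels"].max(2); D=M&(g<60); ys,xs=np.where(D); r=cv2.minAreaRect(np.stack([xs,ys],1).astype(np.float32)); b=cv2.boxPoints(r); print(r); print([atz(W,q,126) for q in b])
E
```

```text
305.6472066161735 [495.1 289.  387.8] [559.9 243.8 419.7]
w pot_slot 0.59 [376.5 221.7] [640.3 272.5  58. ]
w lid 0.76 [320.4 182.8] [568.6 242.6  44. ]
s lid 0.83 [291.6 285.3] [576.3 248.8  44. ]
t pot_slot 0.73 [207.  210.8] [627.4 267.5  58. ]
t pot_slot 0.23 [291.9 149.6] [766.6  74.6  58. ]
t lid 0.75 [219.4 236.5] [569.8 241.7  44. ]
[(0.66, [0.0, 289.0, 159.8, 400.0]), (0.64, [255.2, 124.4, 386.2, 251.3])]
ell (77.78590393066406, 381.0123596191406) (160.56443786621094, 183.4517822265625) 6.275759220123291
((76.53553009033203, 342.95086669921875), (104.30918884277344, 159.37310791015625), 86.57613372802734)
[array([465.3, -80.7, 126. ]), array([545.9,  58.3, 126. ]), array([648.6, -28.9, 126. ]), array([ 558.4, -188. ,  126. ])]
```

View pics/w1.png

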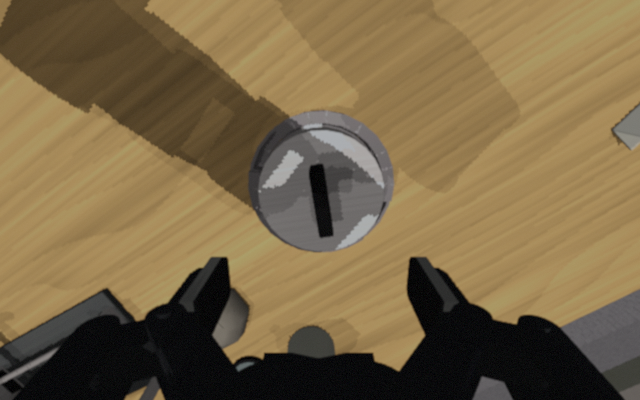

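```bash
python3 - <<'E'
from h import *
np.set_printoptions(precision=1,suppress=True)
W=manip.snapshot("wrist")
def rect(p,c,z,half,s):
    g=np.arange(-half,half,1/s); n=len(g)
    m=np.array([[proj(p,[c[0]-g[j]*0+ -g[i],c[1]-g[j],z]) for j in range(n)] for i in range(n)],np.float32)
    return cv2.remap(np.ascontiguousarray(p["pixels"][:,:,::-1]),m[...,0],m[...,1],cv2.INTER_LINEAR)
c=(568,243)
a=rect(W,c,58,100,2); b=rect(W,c,126,50,4)
for r in (68,75,81): cv2.circle(a,(200,200),2*r,(0,0,255),1)
cv2.imwrite("pics/r1.png",np.hstack([a,b]))
g=b.max(2); D=(g<45).astype(np.uint8); k,l,st,ce=cv2.connectedComponentsWithStats(D)
for i in range(1,k):
    if st[i,4]>400:
        ys,xs=np.where(l==i); r=cv2.minAreaRect(np.stack([xs,ys],1).astype(np.float32)); bp=cv2.boxPoints(r)
        print(st[i],[ (c[0]-(y/4-50),c[1]-(x/4-50)) for x,y in bp],r[1],r[2], ce[i])
E
```

```text
[  117    80   156   258 14132] [(np.float32(537.6655), np.float32(265.08646)), (np.float32(599.3533), np.float32(236.17033)), (np.float32(593.5106), np.float32(223.70596)), (np.float32(531.8229), np.float32(252.6221))] (55.06322479248047, 272.51483154296875) 25.114835739135742 [194.3 210.5]
```

View pics/r1.png

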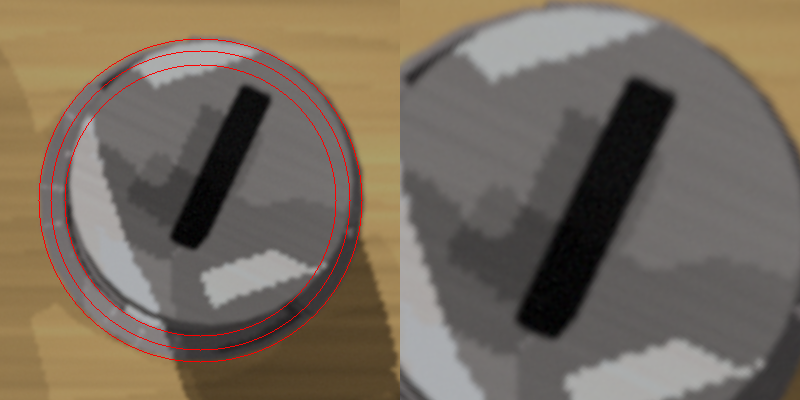

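```bash
python3 -c "
from plan import *
from rig import manip
print(manip.get_state()['tool_pos'])
go([567.5,243.7,269],-8.9)
p,R=load()
print('turn 47:');go(p,-47)
print('lift');p,R=load();go(p+[0,0,90])
print('to');go([470,60,359])
go([470,60,228])"
```

```text
[559.92719693 244.95667767 419.89777237]
offset [-0.035, 0.015, 0.755] yaw -0.0247 rows>=3.6
-> [567.5 243.6 268.9] [-180.     0.   154.9]
turn 47:
offset [0.0, 0.0, 0.0] yaw -0.1306 rows>=6.6
-> [567.5 243.6 268.9] [-180.     0.  -158.1]
lift
offset [-0.0, -0.0, -0.45] yaw 0.0 rows>=2.2
-> [567.5 243.6 358.9] [-180.     0.  -158.1]
to
offset [0.397, -0.335, -0.0] yaw 0.0 rows>=2.5
offset [0.397, -0.335, -0.0] yaw 0.0 rows>=2.5
-> [470.1  60.1 358.9] [-180.     0.  -158.1]
offset [0.0, -0.0, 0.655] yaw 0.0 rows>=3.1
-> [470.1  60.1 227.9] [-180.     0.  -158.1]
```

Call:
{"method": "move_arm", "body": {"hand": [100,100,60,60,60,60,60], "offset": [[-0.035,0.015,0.1],[-0.035,0.015,0.3],[-0.035,0.015,0.5],[-0.035,0.015,0.65],[-0.035,0.015,0.755],[-0.035,0.015,0.755],[-0.035,0.015,0.755]], "yaw": [-0.0247,-0.0247,-0.0247,-0.0247,-0.0247,-0.0247,-0.0247]}}

```text
t: 4.55
tool_pos: [567.6, 243.7, 268.5]
ee_rot: [-179.9, -0.1, 154.9]
force: [0.8, -0.8, 0.3]
gripper_width: 51.4
```

Call:
{"method": "move_arm", "body": {"hand": [0,0,0,0,0,0,0,0], "offset": [[0,0,0],[0,0,0],[0,0,0],[0,0,0],[0,0,0],[0,0,0],[0,0,0],[0,0,0]], "yaw": [0,0,0,0,0,0,0,0], "force": 40}}

```text
t: 5.22
tool_pos: [567.6, 243.7, 270.6]
ee_rot: [179.9, 0.1, 154.9]
force: [-1.0, 0.8, 7.0]
gripper_width: 13.2
```

Call:
{"method": "move_arm", "body": {"hand": [0,0,0,0,0,0,0,0], "offset": [[0,0,-0.005],[0,0,-0.005],[0,0,-0.005],[0,0,-0.005],[0,0,-0.005],[0,0,-0.005],[0,0,-0.005],[0,0,-0.005]], "yaw": [-0.018,-0.036,-0.054,-0.072,-0.09,-0.108,-0.1306,-0.1306]}}

```text
t: 5.88
tool_pos: [567.5, 243.6, 270.6]
ee_rot: [-180.0, 0.1, -157.8]
force: [0.1, -0.3, 0.6]
gripper_width: 12.8
```

```bash
python3 - <<'E'
from h import *
s=manip.get_state();print(s["tool_pos"],s["ee_rot"],s["force"],s["ft_torque"],s["gripper_width"])
W=manip.snapshot("wrist")
for k,z in(("pot_slot",58),("lid",44)):
    for r in manip.place_of(k,W)[:2]: print(k,r["conf"],atz(W,r["position"],z))
save(W,"w2.png")
E
```

```text
[567.49200486 243.60656259 270.5951015 ] [-1.79989435e+02  6.99592473e-02 -1.57778678e+02] [ 0.12255588 -0.29403518  0.55394669] [ 0.08203183 -0.03772057  0.01693363] 12.847325830632004
lid 0.7 [568.32606938 243.16984107  44.        ]
```

Call:
{"method": "move_arm", "body": {"hand": [0,0,0,0], "offset": [[0,0,-0.02],[0,0,-0.05],[0,0,-0.09],[0,0,-0.09]], "yaw": [0,0,0,0]}}

```text
t: 6.37
tool_pos: [567.6, 243.7, 289.6]
ee_rot: [-180.0, 0.1, -158.2]
force: [-0.4, -0.8, -3.1]
gripper_width: 13.9
```

Call:
{"method": "move_arm", "body": {"hand": [0,0,0,0], "offset": [[0,0,-0.15],[0,0,-0.355],[0,0,-0.355],[0,0,-0.355]], "yaw": [0,0,0,0]}}

```text
t: 6.7
tool_pos: [567.4, 243.6, 361.0]
ee_rot: [-180.0, 0.2, -158.1]
force: [-1.1, -1.0, -4.1]
gripper_width: 13.5
```

Call:
{"method": "move_arm", "body": {"hand": [0,0,0,0,0,0,0], "offset": [[0.1,-0.084,0],[0.25,-0.211,0],[0.4,-0.338,0],[0.55,-0.464,0],[0.7,-0.591,0],[0.794,-0.67,0],[0.794,-0.67,0]], "yaw": [0,0,0,0,0,0,0]}}

```text
t: 7.28
tool_pos: [467.8, 57.3, 357.8]
ee_rot: [180.0, -0.2, -158.3]
force: [1.5, 0.1, -2.8]
gripper_width: 13.4
```

Call:
{"method": "move_arm", "body": {"hand": [0,0,0,0,0,0,0], "offset": [[0,0,0.15],[0,0,0.35],[0,0,0.5],[0,0,0.6],[0,0,0.635],[0,0,0.65],[0,0,0.65]], "yaw": [0,0,0,0,0,0,0]}}

```text
t: 7.87
tool_pos: [470.2, 60.2, 228.6]
ee_rot: [180.0, -0.1, -158.1]
force: [-1.2, 0.4, -2.8]
gripper_width: 13.3
```

Call:
{"method": "move_arm", "body": {"hand": [0,0,0], "offset": [[0,0,0.006],[0,0,0.01],[0,0,0.01]], "yaw": [0,0,0]}}

```text
t: 8.12
tool_pos: [470.1, 60.1, 227.7]
ee_rot: [-180.0, 0.1, -158.1]
force: [-0.4, 0.3, -3.4]
gripper_width: 13.1
```

Call:
{"method": "move_arm", "body": {"hand": [40,40,60,60,60,60,60], "offset": [[0,0,0],[0,0,0],[0,0,0],[0,0,0],[0,0,-0.1],[0,0,-0.3],[0,0,-0.5]], "yaw": [0,0,0,0,0,0,0]}}

```text
t: 8.7
tool_pos: [469.8, 60.0, 327.4]
ee_rot: [179.9, -0.2, -158.1]
force: [0.7, -0.5, 0.2]
gripper_width: 51.1
```

```bash
python3 - <<'E'
from h import *
from plan import *
p,R=load(); P=np.array([567.5,243.6,358.9])+R@(np.array([.794,-.67,0])*200)+R@(np.array([0,0,.65+.01-.5])*200); store(P,R)
s=manip.get_state();print(P,s["tool_pos"],s["force"],s["t"])
np.set_printoptions(precision=1,suppress=True)
for n in("scene","top"):
    p=manip.snapshot(n); save(p,n+"3.png")
    for k,z in(("pot",0),("pot_slot",58),("lid",0),("ball_center",46),("stand",0),("end_plate",80.5),("guard_edge",180),("stop_knob",116)):
        for r in manip.place_of(k,p)[:1]: print(n,k,r["conf"],np.array(r["position"]),atz(p,r["position"],z))
    m=manip.silhouettes("ball_center",p)
    if m: ys,xs=np.where(m[0]["pixels"]); print("ballmask",m[0]["conf"],len(xs),m[0]["box"],atz(p,[xs.mean(),ys.mean()],46))
E
```

```text
[470.10792987  60.05647743 326.9       ] [469.84055817  60.03446284 327.42882251] [ 0.7166671  -0.51290246  0.16775546] 8.7
scene pot 0.97 [295.1 288.2] [568.8 247.3   0. ]
scene pot_slot 0.7 [268.2 279.6] [636.  271.3  58. ]
scene lid 0.93 [356.5 253.5] [474.5  69.5   0. ]
scene ball_center 0.7 [291.3 278.5] [587.  234.3  46. ]
scene stand 0.64 [380.6 155.6] [ 571.  -237.7    0. ]
scene end_plate 0.64 [362.9 167.6] [ 586.3 -138.3   80.5]
scene guard_edge 0.61 [390.5 128.4] [ 569.4 -236.7  180. ]
scene stop_knob 0.92 [429.6 137.6] [ 468.3 -307.9  116. ]
ballmask 0.96 382 [283.9, 270.9, 303.2, 293.3] [580.9 239.2  46. ]
top pot 0.56 [225.9 237.4] [570.2 238.5   0. ]
top pot_slot 0.72 [205.7 209.6] [630.2 270.6  58. ]
top lid 0.6 [291.1 148.4] [786.5  82.2   0. ]
top ball_center 0.65 [219.8 232.1] [579.6 240.4  46. ]
top stand 0.6 [423.3 232.1] [ 576.8 -230.1    0. ]
top end_plate 0.87 [391.  227.4] [ 582.4 -142.1   80.5]
top guard_edge 0.66 [449.  230.7] [ 566.8 -235.7  180. ]
top stop_knob 0.84 [480.4 281.3] [ 468.5 -311.7  116. ]
ballmask 0.59 551 [206.2, 218.3, 234.2, 245.9] [579.7 239.4  46. ]
```

View pics/top3.png

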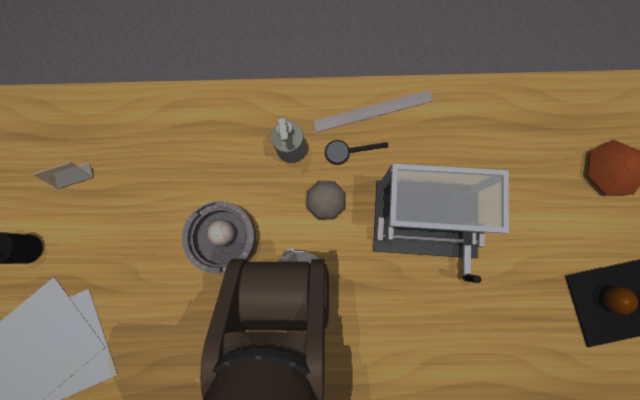

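```bash
cp cmd.json cmd_bak.json; python3 -c "
from plan import *
go([640,-20,430],21.9)
go([820,-20,430]);go([1000,-20,430]);go([1100,-20,430])"
```

```text
offset [-0.319, -0.344, -0.258] yaw 0.0304 rows>=2.6
offset [-0.379, -0.277, -0.257] yaw 0.0304 rows>=2.6
-> [639.9 -20.  429.9] [-180.    0. -180.]
offset [-0.901, -0.0, -0.001] yaw 0.0 rows>=4.3
-> [820.1 -20.  430.1] [-180.    0. -180.]
offset [-0.9, -0.0, 0.0] yaw 0.0 rows>=4.3
-> [1000.1  -20.   430.1] [-180.    0. -180.]
offset [-0.5, -0.0, 0.0] yaw 0.0 rows>=2.4
-> [1100.1  -20.   430.1] [-180.    0. -180.]
```

Call:
{"method": "move_arm", "body": {"hand": [60,60,60], "offset": [[-0.319,-0.344,-0.258],[-0.319,-0.344,-0.258],[-0.319,-0.344,-0.258]], "yaw": [0.0304,0.0304,0.0304]}}

```text
t: 9.95
tool_pos: [557.3, 18.9, 380.7]
ee_rot: [-179.9, 0.2, -169.3]
force: [-1.3, 0.5, 0.4]
gripper_width: 51.5
```

Call:
{"method": "move_arm", "body": {"hand": [60,60,60], "offset": [[-0.379,-0.277,-0.257],[-0.379,-0.277,-0.257],[-0.379,-0.277,-0.257]], "yaw": [0.0304,0.0304,0.0304]}}

```text
t: 10.2
tool_pos: [642.1, -21.5, 432.1]
ee_rot: [-180.0, 0.2, 179.7]
force: [-0.2, 0.6, 0.9]
gripper_width: 51.1
```

Call:
{"method": "move_arm", "body": {"hand": [60,60,60,60,60], "offset": [[-0.901,0,0],[-0.901,0,0],[-0.901,0,0],[-0.901,0,0],[-0.901,0,0]], "yaw": [0,0,0,0,0]}}

```text
t: 10.62
tool_pos: [823.4, -20.0, 427.6]
ee_rot: [180.0, -0.0, -180.0]
force: [-1.2, -0.4, -0.8]
gripper_width: 51.1
```

Call:
{"method": "move_arm", "body": {"hand": [60,60,60,60,60,60], "offset": [[-0.9,0,0],[-0.9,0,0],[-0.9,0,0],[-0.9,0,0],[-0.9,0,0],[-0.9,0,0]], "yaw": [0,0,0,0,0,0]}}

```text
t: 11.12
tool_pos: [954.4, -19.3, 414.6]
ee_rot: [180.0, 0.8, -180.0]
force: [-3.4, -0.3, 10.2]
gripper_width: 51.4
```

Call:
{"method": "move_arm", "body": {"hand": [60,60,60,60], "offset": [[-1,0,0],[-1,0,0],[-1,0,0],[-1,0,0]], "yaw": [0,0,0,0]}}

```text
t: 11.45
tool_pos: [964.1, -17.1, 391.2]
ee_rot: [-179.9, 2.7, -180.0]
force: [-0.3, 0.3, 0.7]
gripper_width: 51.2
```

```bash
python3 -c "
from rig import manip
print(manip.get_state())"
```

```text
{'t': 11.45, 'joint_pos': array([ -4.9492287 ,  70.3140722 ,   2.73765684,   0.17255742,
       104.29623119, -94.90926873]), 'dq': array([ 0.32483857,  2.38841742, -0.28859268, -0.01722193, -3.2935507 ,
        0.30375917]), 'effort': array([-5.91351511e-02, -1.00856745e+02, -3.04463947e+01,  9.86702100e-03,
       -1.05539770e-01, -5.01785558e-03]), 'tool_pos': array([964.12107086, -17.10261242, 391.2415331 ]), 'ee_rot': array([-179.93750926,    2.65650585, -179.9920299 ]), 'force': array([-0.31680814,  0.28862039,  0.67917401]), 'ft_torque': array([ 0.0089282 , -0.00344455,  0.08118146]), 'gripper_width': 51.223882744001415}
```

Call:
{"method": "move_arm", "body": {"hand": [60,60,60,60], "offset": [[0,0,0],[0,0,0],[0,0,0],[0,0,0]], "yaw": [0,0,0,0]}}

```text
t: 11.78
tool_pos: [963.9, -17.2, 392.3]
ee_rot: [-179.9, 2.7, -180.0]
force: [0.5, 0.3, 0.4]
gripper_width: 51.4
```

Call:
{"method": "move_arm", "body": {"hand": [60,60], "offset": [[0.2,0,0],[0.2,0,0]], "yaw": [0,0]}}

```text
t: 11.95
tool_pos: [938.7, -17.7, 388.3]
ee_rot: [-179.9, 2.6, -180.0]
force: [2.2, 0.3, 0.9]
gripper_width: 51.3
```

Call:
{"method": "move_arm", "body": {"hand": [60,60,60], "offset": [[-1,0,-0.4],[-1,0,-0.4],[-1,0,-0.4]], "yaw": [0,0,0]}}

```text
t: 12.2
tool_pos: [960.6, -16.7, 406.9]
ee_rot: [-180.0, 3.5, 180.0]
force: [-0.1, -0.1, -0.8]
gripper_width: 51.3
```

Call:
{"method": "move_arm", "body": {"hand": [60,60], "offset": [[-1,0,-0.4],[-1,0,-0.4]], "yaw": [0,0]}}

```text
t: 12.37
tool_pos: [957.9, -15.2, 426.5]
ee_rot: [-179.9, 5.8, -180.0]
force: [-0.6, -0.0, 0.9]
gripper_width: 51.1
```

Call:
{"method": "move_arm", "body": {"hand": [60,60], "offset": [[-1,0,-0.4],[-1,0,-0.4]], "yaw": [0,0]}}

```text
t: 12.53
tool_pos: [955.5, -14.1, 439.6]
ee_rot: [-179.9, 7.1, -180.0]
force: [0.8, 0.2, 1.1]
gripper_width: 51.0
```

```bash
python3 -c "
from rig import manip
s=manip.get_state();print(s['joint_pos'],s['tool_pos'],s['ee_rot'])"
```

```text
[ -4.83700469  67.44317429   2.71537247   0.47040688 102.716449
 -94.71577103] [955.50174678 -14.06423746 439.59004765] [-179.85556794    7.13782164 -179.98010778]
```

```bash
cat >> plan.py <<'E'
def sync():
    from rig import manip
    s=manip.get_state(); store(s["tool_pos"],Ro.from_euler("xyz",s["ee_rot"],degrees=True).as_matrix()); return s
E
python3 -c "
from plan import *
sync(); go([540,239.4,400])"
```

```text
offset [0.695, 0.423, -0.022] yaw 0.0 rows>=3.9
offset [0.695, 0.422, -0.021] yaw 0.0 rows>=3.9
offset [0.696, 0.423, -0.022] yaw 0.0 rows>=3.9
-> [539.9 239.4 400. ] [-179.9    7.1 -180. ]
```

Call:
{"method": "move_arm", "body": {"hand": [84,84,84,84], "offset": [[0.695,0.423,-0.022],[0.695,0.423,-0.022],[0.695,0.423,-0.022],[0.695,0.423,-0.022]], "yaw": [0,0,0,0]}}

```text
t: 12.87
tool_pos: [877.5, 35.9, 431.3]
ee_rot: [-179.9, 7.0, 180.0]
force: [2.2, 0.5, 0.1]
gripper_width: 71.9
```

Call:
{"method": "move_arm", "body": {"hand": [84,84,84,84], "offset": [[0.695,0.423,-0.022],[0.695,0.423,-0.022],[0.695,0.423,-0.022],[0.695,0.423,-0.022]], "yaw": [0,0,0,0]}}

```text
t: 13.2
tool_pos: [737.6, 121.8, 420.2]
ee_rot: [-179.9, 7.0, -180.0]
force: [1.4, 1.2, 0.0]
gripper_width: 71.8
```

Call:
{"method": "move_arm", "body": {"hand": [84,84,84,84,84,84], "offset": [[0.695,0.423,-0.022],[0.695,0.423,-0.022],[0.695,0.423,-0.022],[0.695,0.423,-0.022],[0.695,0.423,-0.022],[0.695,0.423,-0.022]], "yaw": [0,0,0,0,0,0]}}

```text
t: 13.7
tool_pos: [600.5, 206.5, 408.2]
ee_rot: [-179.9, 7.0, -179.9]
force: [0.5, 0.1, 0.4]
gripper_width: 71.9
```

```bash
python3 - <<'E'
from h import *
from plan import sync
np.set_printoptions(precision=1,suppress=True)
for n in("wrist","scene","top"):
    p=manip.snapshot(n); save(p,n+"4.png")
    for k,z in(("pot",0),("ball_center",46)):
        for r in manip.place_of(k,p)[:1]: print(n,k,r["conf"],np.array(r["position"]),atz(p,r["position"],z))
    m=manip.silhouettes("ball_center",p)
    if m: ys,xs=np.where(m[0]["pixels"]); print("ballmask",m[0]["conf"],len(xs),m[0]["box"],atz(p,[xs.mean(),ys.mean()],46))
s=sync();print(s["tool_pos"],s["ee_rot"],s["gripper_width"],s["joint_pos"],s["t"])
E
```

```text
wrist pot 0.91 [347.  100.7] [567.6 238.6   0. ]
ballmask 0.59 2801 [322.8, 86.8, 380.8, 148.1] [578.3 239.7  46. ]
scene pot 0.67 [295.5 284.9] [572.9 239.2   0. ]
scene ball_center 0.82 [290.2 280.3] [586.8 239.9  46. ]
ballmask 0.64 378 [281.3, 269.8, 304.8, 292.8] [578.9 239.7  46. ]
top pot 0.89 [221.8 239.9] [564.3 248.2   0. ]
top ball_center 0.69 [219.4 231.6] [580.8 241.4  46. ]
ballmask 0.83 463 [210.5, 219.6, 233.3, 246.0] [579.7 235.8  46. ]
[602.  205.2 405.8] [-179.9    6.7  180. ] 71.70008155640865 [ 13.1  28.3  89.   -2.   56.2 -75.9] 14.3
```

View pics/wrist4.png

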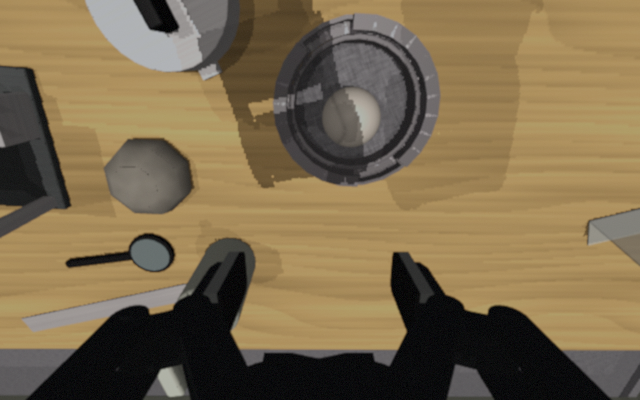

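```bash
python3 -c "
from plan import *
p,R=load(); z=R[:,2]; print(z)
B=np.array([579,239.5,46])
go(B-285*z); go(B-152*z)"
```

```text
[ 0.11737187 -0.00216062 -0.99308568]
offset [0.325, 0.175, 0.347] yaw 0.0 rows>=2.4
-> [545.6 240.  329.1] [-179.9    6.7  180. ]
offset [0.0, 0.0, 0.665] yaw 0.0 rows>=3.2
-> [561.2 239.7 197.1] [-179.9    6.7  180. ]
```

Call:
{"method": "move_arm", "body": {"hand": [84,84,84,84,84,84], "offset": [[0.1,0.055,0.11],[0.22,0.12,0.23],[0.325,0.175,0.347],[0.325,0.175,0.347],[0.325,0.175,0.347],[0.325,0.175,0.347]], "yaw": [0,0,0,0,0,0]}}

```text
t: 14.8
tool_pos: [546.2, 240.2, 330.1]
ee_rot: [-179.9, 6.8, -180.0]
force: [-0.2, -0.7, 0.6]
gripper_width: 71.5
```

Call:
{"method": "move_arm", "body": {"hand": [84,84,84,84,84,84,84], "offset": [[0,0,0.12],[0,0,0.26],[0,0,0.4],[0,0,0.54],[0,0,0.63],[0,0,0.665],[0,0,0.665]], "yaw": [0,0,0,0,0,0,0]}}

```text
t: 15.38
tool_pos: [561.9, 239.5, 196.5]
ee_rot: [-179.9, 6.7, 180.0]
force: [0.3, 1.6, 0.8]
gripper_width: 71.7
```

```bash
python3 - <<'E'
from h import *
s=manip.get_state();z=None
from scipy.spatial.transform import Rotation as Ro
R=Ro.from_euler("xyz",s["ee_rot"],degrees=True).as_matrix()
print(s["tool_pos"],s["ee_rot"],s["force"],"grasp pt",s["tool_pos"]+152*R[:,2])
p=manip.snapshot("wrist"); save(p,"w5.png")
for r in manip.silhouettes("ball_center",p)[:1]:
    ys,xs=np.where(r["pixels"]);print(r["conf"],r["box"],atz(p,[xs.mean(),ys.mean()],46))
E
```

```text
[561.87512458 239.46831944 196.52092109] [-179.86122809    6.71067909  179.96801535] [0.32922691 1.62525704 0.77696073] grasp pt [579.63695302 239.09025636  45.56273311]
0.67 [254.4, 217.9, 385.6, 361.8] [580.59243181 239.06270806  46.        ]
```

View pics/w5.png

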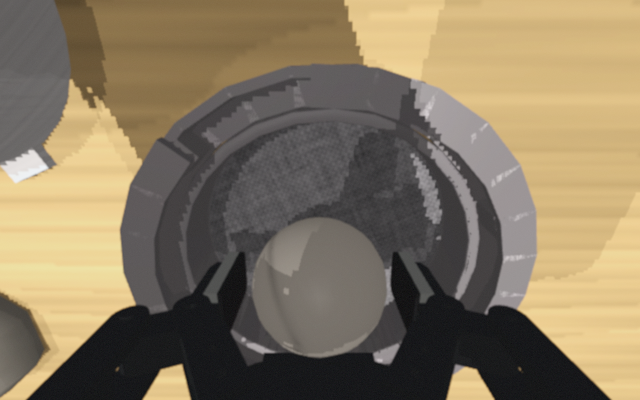

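Call:
{"method": "move_arm", "body": {"hand": [60,50,30,30,30,30], "offset": [[0,0,0],[0,0,0],[0,0,0],[0,0,0],[0,0,0],[0,0,0]], "yaw": [0,0,0,0,0,0], "force": 50}}

```text
t: 15.98
tool_pos: [561.4, 240.4, 199.3]
ee_rot: [-180.0, 7.0, -180.0]
force: [-1.3, 2.5, 5.7]
gripper_width: 57.8
```

Call:
{"method": "move_arm", "body": {"hand": [30,30,30,30], "offset": [[0,0,-0.03],[0,0,-0.08],[0,0,-0.15],[0,0,-0.15]], "yaw": [0,0,0,0]}}

```text
t: 16.32
tool_pos: [557.7, 240.1, 230.3]
ee_rot: [-179.9, 7.0, -180.0]
force: [1.4, 0.5, -2.0]
gripper_width: 57.9
```

```bash
python3 - <<'E'
from h import *
p=manip.snapshot("wrist"); s=manip.get_state(); print(s["force"],s["gripper_width"],s["tool_pos"],s["ee_rot"])
from scipy.spatial.transform import Rotation as Ro
R=Ro.from_euler("xyz",s["ee_rot"],degrees=True).as_matrix()
print("proj grasp155",proj(p,s["tool_pos"]+155*R[:,2]),"150",proj(p,s["tool_pos"]+150*R[:,2]))
for r in manip.silhouettes("ball_center",p)[:1]:
    ys,xs=np.where(r["pixels"]);print(r["conf"],r["box"],xs.mean(),ys.mean())
E
```

```text
[ 0.2961979 -0.6033391 -2.5793405] 58.15958111808655 [557.58769533 240.07795473 229.19136643] [-179.93429806    6.92448301 -179.99276999]
proj grasp155 [319.14177737 279.69900944] 150 [319.17784173 285.77350149]
0.56 [251.6, 214.4, 383.1, 352.3] 318.49605851857115 282.82181663234144
```

```bash
python3 -c "
from plan import *
sync(); go([575,225,405]); go([950,-40,440])"
```

```text
offset [-0.192, -0.076, -0.867] yaw 0.0 rows>=4.3
-> [574.9 225.1 405. ] [-179.9    6.9 -180. ]
offset [-0.628, -0.442, 0.017] yaw 0.0 rows>=3.7
offset [-0.627, -0.442, 0.017] yaw 0.0 rows>=3.7
offset [-0.628, -0.442, 0.018] yaw 0.0 rows>=3.7
-> [950.1 -40.1 440. ] [-179.9    6.9 -180. ]
```

Call:
{"method": "move_arm", "body": {"hand": [30,30,30,30,30,30], "offset": [[-0.03,-0.01,-0.14],[-0.07,-0.03,-0.32],[-0.12,-0.045,-0.52],[-0.16,-0.06,-0.72],[-0.192,-0.076,-0.867],[-0.192,-0.076,-0.867]], "yaw": [0,0,0,0,0,0]}}

```text
t: 16.92
tool_pos: [575.9, 224.8, 410.1]
ee_rot: [180.0, 7.3, 180.0]
force: [-0.5, -0.6, -1.4]
gripper_width: 57.8
```

Call:
{"method": "move_arm", "body": {"hand": [30,30,30,30,30], "offset": [[-0.11,-0.08,0],[-0.25,-0.176,0.01],[-0.39,-0.275,0.01],[-0.53,-0.373,0.015],[-0.628,-0.442,0.017]], "yaw": [0,0,0,0,0]}}

```text
t: 17.33
tool_pos: [702.2, 134.9, 413.9]
ee_rot: [-179.9, 6.7, 180.0]
force: [-0.1, 1.2, -1.5]
gripper_width: 57.7
```

Call:
{"method": "move_arm", "body": {"hand": [30,30,30,30,30], "offset": [[-0.14,-0.1,0],[-0.28,-0.197,0.01],[-0.42,-0.296,0.01],[-0.56,-0.394,0.015],[-0.628,-0.442,0.017]], "yaw": [0,0,0,0,0]}}

```text
t: 17.75
tool_pos: [827.7, 45.5, 424.5]
ee_rot: [-179.8, 6.6, 179.9]
force: [-0.7, 0.8, -2.4]
gripper_width: 57.8
```

Call:
{"method": "move_arm", "body": {"hand": [30,30,30,30,30,30], "offset": [[-0.14,-0.1,0],[-0.28,-0.197,0.01],[-0.42,-0.296,0.01],[-0.53,-0.373,0.015],[-0.6,-0.423,0.017],[-0.628,-0.442,0.018]], "yaw": [0,0,0,0,0,0]}}

```text
t: 18.25
tool_pos: [952.1, -42.6, 434.0]
ee_rot: [-179.9, 6.5, 179.9]
force: [1.0, 1.0, -2.7]
gripper_width: 57.6
```

```bash
python3 -c "
from rig import manip
s=manip.get_state();print(s['joint_pos'],s['tool_pos'],s['ee_rot'],s['gripper_width'],s['force'])"
```

```text
[ -6.58147799  65.96085457   6.95057465   0.62781572 100.57732282
 -96.30795436] [952.08873681 -42.62444766 434.04651724] [-179.8817511     6.53862186  179.8835807 ] 57.616903450574604 [ 0.96801753  1.0188106  -2.72763788]
```

Call:
{"method": "move_arm", "body": {"hand": [30,30,30], "offset": [[-1,0,-0.3],[-1,0,-0.3],[-1,0,-0.3]], "yaw": [0,0,0]}}

```text
t: 18.5
tool_pos: [954.0, -36.3, 445.5]
ee_rot: [-179.8, 8.0, -180.0]
force: [0.8, 1.4, -2.1]
gripper_width: 57.8
```

Call:
{"method": "move_arm", "body": {"hand": [30,30], "offset": [[-1,0,-0.3],[-1,0,-0.3]], "yaw": [0,0]}}

```text
t: 18.67
tool_pos: [952.1, -33.2, 459.4]
ee_rot: [-179.7, 9.9, -180.0]
force: [-0.9, 0.3, -2.0]
gripper_width: 57.8
```

Call:
{"method": "move_arm", "body": {"hand": [30,30], "offset": [[-1,0,-0.2],[-1,0,-0.2]], "yaw": [0,0]}}

```text
t: 18.83
tool_pos: [953.2, -30.8, 462.0]
ee_rot: [-179.7, 11.2, -180.0]
force: [0.8, 0.7, -2.3]
gripper_width: 57.7
```

Call:
{"method": "move_arm", "body": {"hand": [30], "offset": [[-1,0,-0.2]], "yaw": [0]}}

```text
t: 18.92
tool_pos: [954.6, -29.8, 462.9]
ee_rot: [-179.7, 12.4, -180.0]
force: [0.1, -0.4, -1.6]
gripper_width: 57.5
```

Call:
{"method": "move_arm", "body": {"hand": [30], "offset": [[-1,0,-0.2]], "yaw": [0]}}

```text
t: 19.0
tool_pos: [955.7, -28.7, 465.7]
ee_rot: [-179.6, 13.8, -180.0]
force: [-0.5, -1.2, -2.8]
gripper_width: 57.7
```

```bash
python3 -c "
from rig import manip
s=manip.get_state();print(s['joint_pos'],s['tool_pos'],s['ee_rot'],s['gripper_width'],s['force'])"
```

```text
[ -5.7609849   65.91778116   2.79552896   1.02929526  97.55402611
 -95.50245583] [955.68999941 -28.71941383 465.74036847] [-179.63991866   13.76397223 -179.95688138] 57.65410743308928 [-0.47021496 -1.16780302 -2.78569031]
```

Call:
{"method": "move_arm", "body": {"hand": [30], "offset": [[-1,0,-0.15]], "yaw": [0]}}

```text
t: 19.08
tool_pos: [956.9, -27.6, 468.3]
ee_rot: [-179.6, 15.2, -179.9]
force: [1.0, -0.1, -2.9]
gripper_width: 57.7
```

Call:
{"method": "move_arm", "body": {"hand": [30], "offset": [[-1,0,-0.15]], "yaw": [0]}}

```text
t: 19.17
tool_pos: [958.0, -26.5, 470.8]
ee_rot: [-179.6, 16.5, -179.9]
force: [-0.6, 0.2, -3.3]
gripper_width: 57.4
```

Call:
{"method": "move_arm", "body": {"hand": [30], "offset": [[-1,0,-0.1]], "yaw": [0]}}

```text
t: 19.25
tool_pos: [959.3, -25.5, 473.0]
ee_rot: [-179.5, 17.9, -179.9]
force: [-0.1, -0.9, -2.6]
gripper_width: 57.8
```

Call:
{"method": "move_arm", "body": {"hand": [30], "offset": [[-1,0,-0.1]], "yaw": [0]}}

```text
t: 19.33
tool_pos: [960.5, -24.5, 475.1]
ee_rot: [-179.5, 19.2, -179.9]
force: [-0.1, -0.5, -2.0]
gripper_width: 57.9
```

Call:
{"method": "move_arm", "body": {"hand": [30], "offset": [[-1,0,-0.05]], "yaw": [0]}}

```text
t: 19.42
tool_pos: [962.0, -23.5, 476.9]
ee_rot: [-179.4, 20.6, -179.9]
force: [0.2, 0.0, -2.1]
gripper_width: 57.8
```

Call:
{"method": "move_arm", "body": {"hand": [30], "offset": [[-1,0,-0.05]], "yaw": [0]}}

```text
t: 19.5
tool_pos: [963.3, -22.5, 478.7]
ee_rot: [-179.4, 21.9, -179.9]
force: [-0.2, 0.6, -2.6]
gripper_width: 58.1
```

Call:
{"method": "move_arm", "body": {"hand": [30], "offset": [[-1,0,0]], "yaw": [0]}}

```text
t: 19.58
tool_pos: [964.9, -21.6, 480.2]
ee_rot: [-179.4, 23.3, -179.9]
force: [0.0, 0.3, -2.1]
gripper_width: 58.0
```

Call:
{"method": "move_arm", "body": {"hand": [30], "offset": [[-1,0,0]], "yaw": [0]}}

```text
t: 19.67
tool_pos: [966.4, -20.8, 481.7]
ee_rot: [-179.3, 24.6, -179.9]
force: [0.3, 0.1, -2.5]
gripper_width: 57.7
```

```bash
python3 -c "
from rig import manip
s=manip.get_state();print(s['joint_pos'],s['tool_pos'],s['ee_rot'],s['gripper_width'],s['force'])"
```

```text
[ -5.27478507  65.25686842   2.77965024   1.5901666   87.41138385
 -94.9991179 ] [966.3800394  -20.76189479 481.67936628] [-179.33401035   24.59279369 -179.85663927] 57.74301213837098 [ 0.26416871  0.09442008 -2.54034922]
```

Steady 1.35° per one-row call; eleven more give about 39.5°.

Call:
{"method": "move_arm", "body": {"hand": [30], "offset": [[-1,0,0]], "yaw": [0]}}

```text
t: 19.75
tool_pos: [967.5, -19.9, 484.2]
ee_rot: [-179.3, 25.9, -179.8]
force: [0.3, 1.1, -2.8]
gripper_width: 57.6
```

Call:
{"method": "move_arm", "body": {"hand": [30], "offset": [[-1,0,0.05]], "yaw": [0]}}

```text
t: 19.83
tool_pos: [968.8, -19.1, 486.4]
ee_rot: [-179.3, 27.3, -179.8]
force: [-1.0, 0.7, -2.2]
gripper_width: 57.7
```

Call:
{"method": "move_arm", "body": {"hand": [30], "offset": [[-1,0,0.05]], "yaw": [0]}}

```text
t: 19.92
tool_pos: [970.0, -18.3, 488.4]
ee_rot: [-179.2, 28.6, -179.8]
force: [-0.3, 0.0, -1.8]
gripper_width: 57.6
```

Call:
{"method": "move_arm", "body": {"hand": [30], "offset": [[-1,0,0.1]], "yaw": [0]}}

```text
t: 20.0
tool_pos: [971.5, -17.5, 490.1]
ee_rot: [-179.2, 30.0, -179.8]
force: [0.6, -0.2, -2.0]
gripper_width: 57.9
```

Call:
{"method": "move_arm", "body": {"hand": [30], "offset": [[-1,0,0.1]], "yaw": [0]}}

```text
t: 20.08
tool_pos: [972.8, -16.9, 491.7]
ee_rot: [-179.2, 31.3, -179.8]
force: [-0.1, -0.3, -2.4]
gripper_width: 57.9
```

Call:
{"method": "move_arm", "body": {"hand": [30], "offset": [[-1,0,0.15]], "yaw": [0]}}

```text
t: 20.17
tool_pos: [974.4, -16.2, 492.9]
ee_rot: [-179.1, 32.7, -179.7]
force: [0.0, -0.1, -2.4]
gripper_width: 57.6
```

Call:
{"method": "move_arm", "body": {"hand": [30], "offset": [[-1,0,0.15]], "yaw": [0]}}

```text
t: 20.25
tool_pos: [975.9, -15.5, 494.2]
ee_rot: [-179.1, 34.0, -179.7]
force: [0.2, 0.1, -1.8]
gripper_width: 58.2
```

Call:
{"method": "move_arm", "body": {"hand": [30], "offset": [[-1,0,0.2]], "yaw": [0]}}

```text
t: 20.33
tool_pos: [977.5, -14.9, 495.3]
ee_rot: [-179.0, 35.3, -179.7]
force: [0.2, -0.6, -2.6]
gripper_width: 58.1
```

Call:
{"method": "move_arm", "body": {"hand": [30], "offset": [[-1,0,0.2]], "yaw": [0]}}

```text
t: 20.42
tool_pos: [979.0, -14.4, 496.3]
ee_rot: [-179.0, 36.6, -179.7]
force: [-0.6, 0.3, -2.6]
gripper_width: 57.5
```

Call:
{"method": "move_arm", "body": {"hand": [30], "offset": [[-1,0,0.25]], "yaw": [0]}}

```text
t: 20.5
tool_pos: [980.6, -13.8, 497.2]
ee_rot: [-179.0, 38.0, -179.6]
force: [-0.1, -0.3, -2.2]
gripper_width: 57.8
```

Call:
{"method": "move_arm", "body": {"hand": [30], "offset": [[-1,0,0.25]], "yaw": [0]}}

```text
t: 20.58
tool_pos: [982.1, -13.3, 498.1]
ee_rot: [-178.9, 39.3, -179.6]
force: [-0.3, 0.0, -3.0]
gripper_width: 57.7
```

```bash
python3 - <<'E'
from h import *
from plan import sync
np.set_printoptions(precision=1,suppress=True)
Q={"pot":0,"stand":0,"end_plate":80.5,"guard_edge":180,"stop_knob":116}
for n in("scene","top"):
    p=manip.snapshot(n); save(p,n+"6.png")
    for k,z in Q.items():
        for r in manip.place_of(k,p)[:1]: print(n,k,round(r["conf"],2),np.array(r["position"]),atz(p,r["position"],z))
s=sync(); print(s['joint_pos'],s['tool_pos'],s['ee_rot'],s['gripper_width'],s['force'],s["t"])
E
```

```text
scene pot 0.86 [295.5 286.4] [570.6 242.6   0. ]
scene end_plate 0.55 [390.4 130.5] [ 578.8 -286.6   80.5]
scene guard_edge 0.64 [389.5 129.3] [ 570.3 -232.8  180. ]
scene stop_knob 0.79 [426.4 139.2] [ 473.6 -298.4  116. ]
top stand 0.86 [423.9 233.6] [ 573.2 -231.3    0. ]
top end_plate 0.57 [393.8 226. ] [ 585.4 -148.2   80.5]
top guard_edge 0.96 [449.9 230.4] [ 567.3 -237.4  180. ]
top stop_knob 0.79 [480.7 281.2] [ 468.7 -312.3  116. ]
[ -4.8  64.9   2.8   2.3  73.2 -94.7] [981.9 -13.3 498.3] [-178.9   39.1 -179.6] 57.660216150651664 [ 0.5 -0.  -2.3] 21.1833
```

```bash
python3 - <<'E'
import cv2
a=cv2.imread("pics/top6.png")[155:290,365:520]; cv2.imwrite("pics/c6.png",cv2.resize(a,None,fx=4,fy=4,interpolation=cv2.INTER_CUBIC))
E
```

```text
(no output)
```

View pics/c6.png

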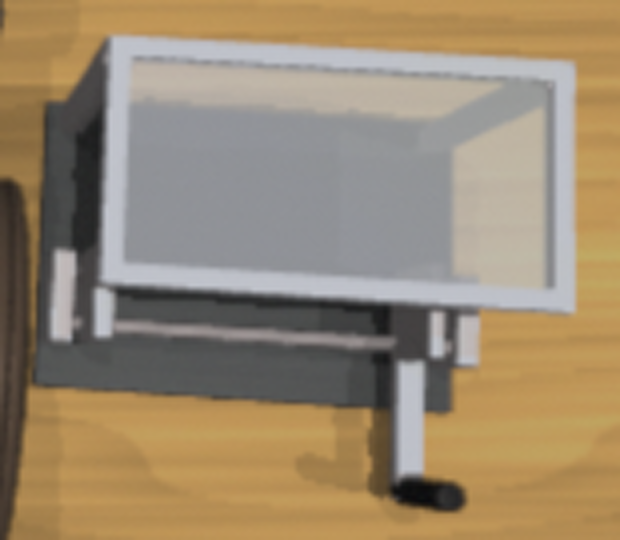

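```bash
python3 - <<'E'
from h import *
from scipy.optimize import least_squares
np.set_printoptions(precision=1,suppress=True)
T=manip.snapshot("top")
F=[((-50,120,12),(36,383)),((-50,-120,12),(449,411)),((-5,110,185),(100,284)),((-5,-110,185),(573,309)),((115,-110,190),(575,63)),((115,110,190),(110,37))]
rod=[(112,327),(250,335),(395,343)]
px=lambda c:np.array([365+c[0]/4,155+c[1]/4])
def W(q,v):
    c,s=np.cos(q[2]),np.sin(q[2]); return [q[0]+c*v[0]-s*v[1],q[1]+s*v[0]+c*v[1],v[2]]
def inv(q,P):
    c,s=np.cos(q[2]),np.sin(q[2]); d=P[:2]-q[:2]; return np.array([c*d[0]+s*d[1],-s*d[0]+c*d[1]])
def res(q):
    r=[proj(T,W(q,v))-px(c) for v,c in F]
    r+= [[(inv(q,atz(T,px(c),51))[0]+15)/2.2]*2 for c in rod]
    return np.concatenate(r)
o=least_squares(res,[574,-234,-.05]); q=o.x; print(q[:2],np.degrees(q[2]),o.fun.reshape(-1,2))
for c in rod: print("rod",inv(q,atz(T,px(c),51)))
print("knob",atz(T,px((451,496)),116),inv(q,atz(T,px((451,496)),116)))
print("stop plate top right edge z105", [inv(q,atz(T,px(c),105)) for c in ((430,335),(444,335))], "endplate", [inv(q,atz(T,px(c),105)) for c in ((94,310),(113,310))])
E
```

```text
[ 573.5 -233.8] -4.218707262044785 [[-0.5  0.8]
 [ 1.2  0.3]
 [-0.1  0.1]
 [-0.4  0.9]
 [-0.2 -0.7]
 [ 0.  -0.4]
 [-0.3 -0.3]
 [-0.2 -0.2]
 [-0.  -0. ]]
rod [-15.7  82.5]
rod [-15.5   6.2]
rod [-15.  -73.3]
knob [ 473.1 -306.7  116. ] [-94.8 -80.1]
stop plate top right edge z105 [array([-13.5, -73.2]), array([-13. , -80.3])] endplate [array([-11. , 100.6]), array([-10.4,  90.7])]
```

```bash
cat >> plan.py <<'E'
Q=(573.5,-233.8,np.radians(-4.22))
def st(x,y,z): c,s=np.cos(Q[2]),np.sin(Q[2]); return np.array([Q[0]+c*x-s*y,Q[1]+s*x+c*y,z])
E
python3 -c "
from plan import *
s=sync(); p,R=load(); z=R[:,2]; print(z,R[:,1])
B=st(0,10,83); P=B-152*z; A=P-90*z
go([A[0],A[1],400]); go(A); go(P)"
```

```text
[ 0.63125894 -0.01395503 -0.77544658] [ 0.00459632  0.99988786 -0.01425243]
offset [0.622, -0.26, -0.343] yaw 0.0 rows>=3.6
offset [0.622, -0.26, -0.344] yaw 0.0 rows>=3.6
offset [0.622, -0.261, -0.343] yaw 0.0 rows>=3.6
offset [0.623, -0.26, -0.344] yaw 0.0 rows>=3.6
-> [ 421.4 -220.4  400. ] [-178.9   39.1 -179.6]
offset [0.408, 0.009, 0.502] yaw 0.0 rows>=3.1
-> [ 421.5 -220.4  270.6] [-178.9   39.1 -179.6]
offset [0.0, -0.0, 0.45] yaw 0.0 rows>=2.2
-> [ 478.4 -221.7  200.9] [-178.9   39.1 -179.6]
```

Call:
{"method": "move_arm", "body": {"hand": [30,30,30,30,30], "offset": [[0.12,-0.05,-0.07],[0.26,-0.11,-0.145],[0.41,-0.17,-0.23],[0.55,-0.23,-0.3],[0.622,-0.26,-0.343]], "yaw": [0,0,0,0,0]}}

```text
t: 21.65
tool_pos: [870.1, -55.0, 478.8]
ee_rot: [-178.9, 39.2, -179.6]
force: [2.4, -0.4, -1.5]
gripper_width: 58.0
```

Call:
{"method": "move_arm", "body": {"hand": [30,30,30,30,30], "offset": [[0.14,-0.06,-0.08],[0.28,-0.12,-0.16],[0.43,-0.18,-0.24],[0.57,-0.24,-0.31],[0.622,-0.26,-0.344]], "yaw": [0,0,0,0,0]}}

```text
t: 22.07
tool_pos: [728.1, -108.4, 454.6]
ee_rot: [-178.9, 39.1, -179.7]
force: [0.2, -0.4, -2.4]
gripper_width: 58.1
```

Call:
{"method": "move_arm", "body": {"hand": [30,30,30,30,30], "offset": [[0.14,-0.06,-0.08],[0.28,-0.12,-0.16],[0.43,-0.18,-0.24],[0.57,-0.24,-0.31],[0.622,-0.26,-0.343]], "yaw": [0,0,0,0,0]}}

```text
t: 22.48
tool_pos: [588.3, -159.7, 429.8]
ee_rot: [-178.9, 39.1, -179.6]
force: [0.3, -0.6, -1.9]
gripper_width: 57.9
```

Call:
{"method": "move_arm", "body": {"hand": [30,30,30,30,30,30], "offset": [[0.14,-0.06,-0.08],[0.28,-0.12,-0.16],[0.42,-0.18,-0.23],[0.54,-0.225,-0.3],[0.61,-0.255,-0.34],[0.623,-0.26,-0.344]], "yaw": [0,0,0,0,0,0]}}

```text
t: 22.98
tool_pos: [467.1, -197.6, 429.0]
ee_rot: [-178.4, 37.1, 179.3]
force: [-0.3, -0.1, -1.9]
gripper_width: 57.9
```

```bash
python3 -c "
from plan import *
import time
from rig import manip
p=manip.snapshot('wrist')
s=sync(); p,R=load(); z=R[:,2]
print(s['tool_pos'],s['ee_rot'],s['joint_pos'],s['gripper_width'],s['force'],s['t'])
B=st(0,10,83); P=B-152*z; A=P-90*z
go(A); go(P)"
```

```text
[ 467.86487139 -197.54339036  428.7337849 ] [-178.44275588   37.08189242  179.35347866] [ -33.15831133   14.32728028  110.71614412   40.48343607   27.62503076
 -153.8198388 ] 57.63102407276698 [ 0.42678073 -0.37431908 -1.82838642] 23.0333
offset [0.617, -0.079, 0.493] yaw 0.0 rows>=3.8
-> [ 428.4 -215.6  276. ] [-178.4   37.1  179.4]
offset [-0.0, -0.0, 0.45] yaw 0.0 rows>=2.2
-> [ 482.6 -218.6  204.3] [-178.4   37.1  179.4]
```

Call:
{"method": "move_arm", "body": {"hand": [30,30,30,30,30,30,30], "offset": [[0,0,0],[0,0,0],[0,0,0],[0,0,0],[0,0,0],[0,0,0],[0,0,0]], "yaw": [0.018,0.036,0.055,0.075,0.095,0.11,0.125]}}

```text
t: 23.62
tool_pos: [469.5, -197.1, 427.7]
ee_rot: [152.6, 26.0, 127.2]
force: [-0.5, -0.3, -2.2]
gripper_width: 57.7
```

Call:
{"method": "move_arm", "body": {"hand": [30,30,30,30,30,30,30], "offset": [[0,0,0],[0,0,0],[0,0,0],[0,0,0],[0,0,0],[0,0,0],[0,0,0]], "yaw": [0.018,0.036,0.055,0.075,0.095,0.11,0.125]}}

```text
t: 24.2
tool_pos: [469.5, -197.1, 427.7]
ee_rot: [143.0, 1.0, 88.3]
force: [-0.6, 0.4, -2.5]
gripper_width: 57.9
```

Call:
{"method": "move_arm", "body": {"hand": [30,30,30,30,30,30,30], "offset": [[0,0,0],[0,0,0],[0,0,0],[0,0,0],[0,0,0],[0,0,0],[0,0,0]], "yaw": [0.018,0.036,0.055,0.075,0.095,0.11,0.125]}}

```text
t: 24.78
tool_pos: [469.5, -197.1, 427.7]
ee_rot: [151.2, -24.4, 50.0]
force: [-0.2, 0.7, -2.6]
gripper_width: 57.7
```

Call:
{"method": "move_arm", "body": {"hand": [30,30,30,30,30,30,30,30], "offset": [[0,0,0],[0,0,0],[0,0,0],[0,0,0],[0,0,0],[0,0,0],[0,0,0],[0,0,0]], "yaw": [0.018,0.036,0.055,0.075,0.095,0.11,0.125,0.125]}}

```text
t: 25.45
tool_pos: [469.4, -197.1, 427.7]
ee_rot: [178.7, -37.0, -0.9]
force: [-0.5, -0.0, -2.5]
gripper_width: 57.8
```

```bash
python3 -c "
from plan import *
s=sync(); p,R=load(); z=R[:,2]
print(s['tool_pos'],s['ee_rot'],s['joint_pos'],s['gripper_width'],s['force'],s['t'])
print(z,R[:,1])
B=st(0,10,83); P=B-152*z; A=P-90*z
go(A); go(P)"
```

```text
[ 469.43110763 -197.10020001  427.6987526 ] [178.70873409 -37.03034071  -0.88956489] [-33.01869228  14.51103627 110.62702215  40.52039617  27.61099378
  26.42292647] 57.845947597608806 [-0.46724171 -0.01873847 -2.47572265] 25.45
[ 0.60166249 -0.03187971 -0.79811398] [-0.02909102 -0.99941486  0.01799001]
offset [-0.618, 0.087, 0.485] yaw 0.0 rows>=3.8
-> [ 428.6 -216.1  276.2] [178.7 -37.   -0.9]
offset [-0.0, 0.0, 0.45] yaw 0.0 rows>=2.2
-> [ 482.8 -218.9  204.3] [178.7 -37.   -0.9]
```

Call:
{"method": "move_arm", "body": {"hand": [30,30,30,30,30,30], "offset": [[-0.1,0.015,0.08],[-0.24,0.034,0.19],[-0.38,0.053,0.3],[-0.52,0.073,0.41],[-0.618,0.087,0.485],[-0.618,0.087,0.485]], "yaw": [0,0,0,0,0,0]}}

```text
t: 25.95
tool_pos: [430.7, -215.9, 282.8]
ee_rot: [178.5, -37.1, -0.3]
force: [0.6, 0.0, -1.9]
gripper_width: 57.7
```

```bash
python3 - <<'E'
from plan import *
from h import *
np.set_printoptions(precision=1,suppress=True)
T=manip.snapshot("top"); S=manip.snapshot("scene"); s=sync(); p,R=load(); z=R[:,2]
print(s['tool_pos'],s['ee_rot'],s['joint_pos'],s['gripper_width'],s['t'])
G=p+152*z; print("ball expected",G)
for P in(T,S):
  for r in manip.silhouettes("ball_center",P)[:1]:
    ys,xs=np.where(r["pixels"]);print(r["conf"],len(xs),r["box"],atz(P,[xs.mean(),ys.mean()],G[2]),proj(P,G))
B=st(0,10,83); go(B-152*z)
E
```

```text
[ 430.1 -215.8  281.5] [178.7 -36.9  -0.5] [-37.9  26.3 123.1  92.5  20.3 -33.9] 57.852182695473296 26.05
ball expected [ 521.2 -220.1  159.9]
0.67 628 [424.4, 236.2, 455.0, 268.0] [ 526.7 -223.2  159.9] [439.1 255.2]
0.6 219 [391.1, 135.2, 409.7, 150.2] [ 528.1 -222.9  159.9] [401.6 144.9]
offset [-0.019, 0.006, 0.467] yaw 0.0 rows>=2.2
-> [ 483.  -219.6  204.5] [178.7 -36.9  -0.5]
```

```bash
python3 - <<'E'
from plan import *
from h import *
np.set_printoptions(precision=1,suppress=True)
s=manip.get_state(); R=Ro.from_euler("xyz",s["ee_rot"],degrees=True).as_matrix(); p=s["tool_pos"]
A=[];b=[]
for n in("top","scene","wrist"):
  P=manip.snapshot(n); save(P,n+"7.png")
  print(n,"152",proj(P,p+152*R[:,2]),"160",proj(P,p+160*R[:,2]))
  for r in manip.silhouettes("ball_center",P)[:1]:
    bx=r["box"]; c=[(bx[0]+bx[2])/2,(bx[1]+bx[3])/2]; ys,xs=np.where(r["pixels"]); (mc,mr)=cv2.minEnclosingCircle(np.stack([xs,ys],1).astype(np.float32)); print(r["conf"],len(xs),bx,"boxc",c,"circ",mc,mr)
    o,d=ray(P,mc); d/=np.linalg.norm(d); M=np.eye(3)-np.outer(d,d); A.append(M); b.append(M@o)
X=np.linalg.lstsq(np.vstack(A),np.hstack(b),rcond=None)[0]; print("X",X,"tool",R.T@(X-p))
E
```

```text
top 152 [439.6 254.4] 160 [438.7 252. ]
0.57 673 [426.8, 240.1, 454.9, 269.6] boxc [440.85, 254.85000000000002] circ (439.7463073730469, 253.69703674316406) 16.015750885009766
scene 152 [401.4 144.2] 160 [399.5 144.3]
0.75 219 [391.2, 134.1, 410.1, 148.7] boxc [400.65, 141.39999999999998] circ (400.0, 143.0) 9.848958015441895
wrist 152 [317.2 280.1] 160 [317.2 271.1]
0.88 14224 [253.5, 214.3, 383.5, 356.3] boxc [318.5, 285.3] circ (319.0, 283.0) 69.0290756225586
X [ 524.2 -220.8  163.3] tool [  1.6   0.6 152.7]
```

View pics/wrist7.png

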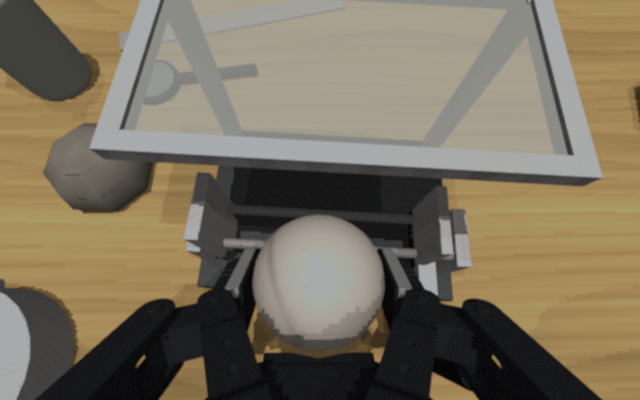

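```bash
python3 -c "
from plan import *
s=sync(); p,R=load(); z=R[:,2]; print(p,s['ee_rot'],s['t'])
go(st(-2,10,84.5)-152.5*z)"
```

```text
[ 430.47166236 -215.57211578  284.88925199] [178.64640293 -37.18057041  -0.57123072] 26.45
offset [-0.04, 0.004, 0.465] yaw 0.0 rows>=2.2
-> [ 480.2 -219.1  206. ] [178.6 -37.2  -0.6]
```

Call:
{"method": "move_arm", "body": {"hand": [30,30,30,30,30,30,30], "offset": [[-0.01,0,0.08],[-0.02,0,0.18],[-0.03,0,0.28],[-0.035,0.004,0.37],[-0.04,0.004,0.43],[-0.04,0.004,0.46],[-0.04,0.004,0.46]], "yaw": [0,0,0,0,0,0,0]}}

```text
t: 27.03
tool_pos: [479.8, -219.0, 205.3]
ee_rot: [178.8, -37.1, -0.6]
force: [0.1, 0.1, -2.1]
gripper_width: 57.7
```

```bash
python3 - <<'E'
from plan import *
from h import *
np.set_printoptions(precision=1,suppress=True)
for i in range(3):
  T=manip.snapshot("top"); s=sync(); p,R=load(); z=R[:,2]; G=p+152.5*z
  d=G-st(0,0,0); print(p,s['ee_rot'],s['force'],"ball stand x,y,z",d@[np.cos(Q[2]),np.sin(Q[2]),0],d@[-np.sin(Q[2]),np.cos(Q[2]),0],G[2],s["joint_pos"])
W=manip.snapshot("wrist"); save(W,"w8.png")
go(st(0,10,81.5)-152.5*z,keep=False)
E
```

```text
[ 479.4 -219.   205.9] [178.7 -37.1  -0.6] [-0.5 -0.1 -1.8] ball stand x,y,z -2.9579933099411404 10.25173663163451 84.2978897177869 [-34.6  37.  119.6 115.6  20.7 -55.2]
[ 479.2 -219.   206.3] [178.7 -37.1  -0.6] [-0.4 -0.2 -3. ] ball stand x,y,z -3.1354192811359107 10.132934041828227 84.72297246510747 [-34.6  36.9 119.6 115.6  20.7 -55.2]
[ 479.1 -219.1  206.5] [178.7 -37.1  -0.6] [ 0.5  0.1 -2.8] ball stand x,y,z -3.179750410334212 10.066275437435907 84.96470228040862 [-34.6  36.9 119.6 115.6  20.7 -55.2]
offset [0.002, 0.001, 0.023] yaw 0.0 rows>=0.1
-> [ 482.2 -219.4  203.1] [178.7 -37.1  -0.6]
```

View pics/w8.png

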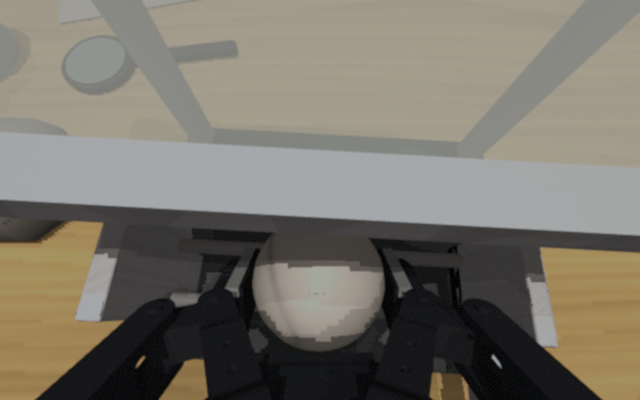

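Call:
{"method": "move_arm", "body": {"hand": [30,30,30], "offset": [[0.002,0.001,0.012],[0.002,0.001,0.023],[0.002,0.001,0.023]], "yaw": [0,0,0]}}

```text
t: 27.48
tool_pos: [482.4, -219.6, 203.1]
ee_rot: [178.7, -37.2, -0.6]
force: [-5.2, 0.2, 7.9]
gripper_width: 57.8
```

Call:
{"method": "move_arm", "body": {"hand": [30,30], "offset": [[-0.003,0,0.004],[-0.003,0,0.004]], "yaw": [0,0]}}

```text
t: 27.65
tool_pos: [482.3, -219.6, 202.8]
ee_rot: [178.7, -37.3, -0.6]
force: [-9.3, 1.1, 16.4]
gripper_width: 57.6
```

```bash
cat > bs.py <<'E'
from plan import *
from h import *
np.set_printoptions(precision=1,suppress=True)
for i in range(2):
  T=manip.snapshot("top"); s=sync(); p,R=load(); z=R[:,2]; G=p+152.5*z
  d=G-st(0,0,0); print(p,s['ee_rot'],s['force'],"stand x,y,z",d@[np.cos(Q[2]),np.sin(Q[2]),0],d@[-np.sin(Q[2]),np.cos(Q[2]),0],G[2],s['t'],s['gripper_width'])
E
python3 bs.py
```

```text
[ 482.3 -219.6  202.9] [178.7 -37.3  -0.6] [-8.6  1.7 16. ] stand x,y,z 0.39341047229612214 9.684351017851956 81.56521733422377 27.7 57.954422936672664
[ 482.3 -219.6  202.9] [178.7 -37.3  -0.6] [-9.5  1.7 15.3] stand x,y,z 0.37327744768406446 9.719467310854416 81.56884151347212 27.75 57.81606865378136
```

Call:
{"method": "move_arm", "body": {"hand": [30,30,30], "offset": [[-0.005,0,-0.004],[-0.005,0,-0.004],[-0.005,0,-0.004]], "yaw": [0,0,0]}}

```text
t: 28.0
tool_pos: [481.6, -219.7, 202.8]
ee_rot: [178.7, -37.4, -0.6]
force: [-0.7, 1.1, 10.3]
gripper_width: 57.7
```

```bash
python3 bs.py
```

```text
[ 481.6 -219.6  202.8] [178.7 -37.4  -0.6] [-0.7  1.1 10. ] stand x,y,z -0.13616431517799765 9.661619940253058 81.61436134380712 28.05 57.689724010457866
[ 481.6 -219.6  202.8] [178.7 -37.4  -0.6] [-1.6  1.2  9.3] stand x,y,z -0.11139068466311774 9.659459685706677 81.61036903519737 28.1 57.6697066556529
```

Call:
{"method": "move_arm", "body": {"hand": [68,70,73,78,84,90,90,90], "offset": [[0,0,0],[0,0,0],[0,0,0],[0,0,0],[0,0,0],[0,0,0],[0,0,0],[0,0,0]], "yaw": [0,0,0,0,0,0,0,0], "force": 20}}

```text
t: 28.77
tool_pos: [481.1, -219.4, 201.3]
ee_rot: [178.7, -37.1, -0.7]
force: [-0.1, 0.1, -0.3]
gripper_width: 76.7
```

```bash
python3 bs.py; python3 - <<'E'
from h import *
for n in ("wrist","top"):
  P=manip.snapshot(n); save(P,n+"9.png")
  for r in manip.silhouettes("ball_center",P)[:1]:
    ys,xs=np.where(r["pixels"]);print(n,r["conf"],r["box"],xs.mean(),ys.mean(),atz(P,[xs.mean(),ys.mean()],80.5))
E
```

```text
[ 481.1 -219.4  201.4] [178.7 -37.1  -0.7] [ 0.4  0.7 -0.3] stand x,y,z -1.2676947570345263 9.908090506398688 79.73578829393212 28.8167 76.63604146291752
[ 481.1 -219.4  201.4] [178.7 -37.1  -0.7] [0.2 0.7 0.4] stand x,y,z -1.2668493062985433 9.872571112207503 79.73834096970985 28.8667 76.49023796658702
wrist 0.6 [255.7, 236.9, 387.8, 352.3] 318.69654331028875 289.4681577877186 [ 568.45523489 -224.48571688   80.5       ]
top 0.89 [415.0, 228.4, 445.4, 243.3] 430.2546583850932 234.00310559006212 [ 567.11090484 -225.5087849    80.5       ]
```

Call:
{"method": "move_arm", "body": {"hand": [90,90,90,90,90,90], "offset": [[0,0,-0.03],[0,0,-0.1],[0,0,-0.2],[0,0,-0.32],[0,0,-0.42],[0,0,-0.45]], "yaw": [0,0,0,0,0,0]}}

```text
t: 29.57
tool_pos: [425.4, -216.5, 275.3]
ee_rot: [178.6, -37.2, -0.6]
force: [-0.3, -0.9, 0.1]
gripper_width: 77.0
```

```bash
python3 bs.py; python3 - <<'E'
from plan import *
from h import *
np.set_printoptions(precision=1,suppress=True)
for n in ("wrist","top","scene"):
  P=manip.snapshot(n); save(P,n+"10.png")
  for k,z in(("ball_center",80.5),("stop_knob",116)):
    for r in manip.silhouettes(k,P)[:1]:
      ys,xs=np.where(r["pixels"]);g=atz(P,[xs.mean(),ys.mean()],z);print(n,k,r["conf"],r["box"],g)
    for r in manip.place_of(k,P)[:1]: print("   pt",r["conf"],atz(P,r["position"],z))
s=sync();p,R=load(); print(s["joint_pos"],R[:,2])
K=st(-95,-80,92)
go(K-155*R[:,2]+[0,0,80]); go(K-155*R[:,2])
E
```

```text
[ 425.5 -216.6  275.3] [178.6 -37.2  -0.6] [0.1 0.1 0.6] stand x,y,z -56.63591602970027 8.36843399095402 153.90121616238218 29.6167 77.1220281280606
[ 426.2 -216.8  274.5] [178.6 -37.2  -0.6] [ 0.8 -0.9  0.1] stand x,y,z -55.98605654058431 8.266374944330138 153.06321567160325 29.6667 76.78772666510237
wrist ball_center 0.73 [279.1, 171.7, 358.5, 256.2] [ 573.7 -224.9   80.5]
   pt 0.91 [ 573.9 -225.3   80.5]
wrist stop_knob 0.86 [408.2, 172.2, 492.1, 388.1] [ 544.4 -295.9  116. ]
   pt 0.79 [ 472.5 -306.4  116. ]
top ball_center 0.82 [414.0, 226.8, 446.9, 243.5] [ 566.1 -224.    80.5]
   pt 0.82 [ 584.2 -220.5   80.5]
top stop_knob 0.88 [461.9, 232.1, 474.9, 281.9] [ 541.8 -293.   116. ]
   pt 0.78 [ 471.1 -304.9  116. ]
scene ball_center 0.48 [373.0, 137.1, 393.0, 155.5] [ 568.9 -224.7   80.5]
   pt 0.81 [ 575.2 -226.3   80.5]
scene stop_knob 0.75 [390.3, 123.6, 418.6, 143.7] [ 547.2 -280.   116. ]
[-38.3  27.2 123.9  97.   20.7 -38.9] [ 0.6 -0.  -0.8]
offset [-0.117, 0.434, -0.22] yaw 0.0 rows>=2.4
-> [ 379.5 -302.1  295.7] [178.7 -37.1  -0.7]
offset [-0.242, -0.007, 0.319] yaw 0.0 rows>=1.9
-> [ 379.4 -302.1  215.6] [178.7 -37.1  -0.7]
```

View pics/wrist10.png

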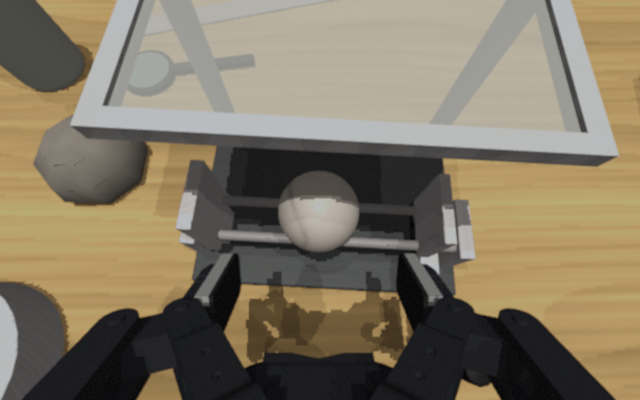

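Call:
{"method": "move_arm", "body": {"hand": [60,60,60,60,60,60], "offset": [[-0.04,0.05,-0.12],[-0.08,0.17,-0.2],[-0.117,0.3,-0.22],[-0.117,0.434,-0.22],[-0.117,0.434,-0.22],[-0.117,0.434,-0.22]], "yaw": [0,0,0,0,0,0]}}

```text
t: 30.92
tool_pos: [379.2, -303.0, 295.7]
ee_rot: [178.7, -37.1, -0.8]
force: [0.6, 0.3, 0.3]
gripper_width: 51.5
```

```bash
python3 - <<'E'
from plan import *
from h import *
np.set_printoptions(precision=1,suppress=True)
P=manip.snapshot("wrist"); save(P,"w11.png"); s=sync();p,R=load(); print(p,s["ee_rot"],s["joint_pos"],s["gripper_width"],s["t"])
for r in manip.place_of("stop_knob",P)[:1]: print("   pt",r["conf"],r["position"],atz(P,r["position"],116))
K=st(-95,-80,92)
go(K-155*R[:,2]); p,R=load()
print("push");e=st(0,1,0)-st(0,0,0); print("per mm +y stand in tool/200:",R.T@e/200)
E
```

```text
[ 379.2 -302.   295.5] [178.8 -37.1  -0.7] [-50.7  25.2 121.3  77.1  27.4 -28.7] 51.59444893576686 30.9667
   pt 0.89 [312.7, 285.2] [ 472.8 -305.7  116. ]
offset [-0.24, -0.007, 0.319] yaw 0.0 rows>=1.9
-> [ 379.4 -302.   215.7] [178.8 -37.1  -0.7]
push
per mm +y stand in tool/200: [ 0. -0.  0.]
```

Call:
{"method": "move_arm", "body": {"hand": [60,60,60,60,30,30,30], "offset": [[-0.04,-0.002,0.06],[-0.11,-0.004,0.15],[-0.19,-0.006,0.25],[-0.24,-0.007,0.319],[-0.24,-0.007,0.319],[-0.24,-0.007,0.319],[-0.24,-0.007,0.319]], "yaw": [0,0,0,0,0,0,0]}}

```text
t: 31.6
tool_pos: [380.0, -301.7, 216.6]
ee_rot: [178.7, -37.1, -0.6]
force: [0.3, -0.3, -0.3]
gripper_width: 25.5
```

Call:
{"method": "move_arm", "body": {"hand": [30,30,30,30,30,30,30,30], "offset": [[0.002,-0.03,0],[0.003,-0.06,0.001],[0.005,-0.1,0.002],[0.007,-0.14,0.002],[0.009,-0.18,0.003],[0.011,-0.22,0.003],[0.012,-0.25,0.003],[0.012,-0.25,0.003]], "yaw": [0,0,0,0,0,0,0,0]}}

```text
t: 32.27
tool_pos: [383.2, -250.9, 216.5]
ee_rot: [178.7, -37.1, -0.6]
force: [-0.2, -0.1, 0.4]
gripper_width: 25.8
```

```bash
cat > kn.py <<'E'
from plan import *
from h import *
np.set_printoptions(precision=1,suppress=True)
c,s_=np.cos(Q[2]),np.sin(Q[2])
def inS(g): d=g-st(0,0,0); return np.array([d[0]*c+d[1]*s_,-d[0]*s_+d[1]*c])
for n in ("wrist","top","scene"):
  P=manip.snapshot(n)
  for k,z in(("ball_center",80.5),("stop_knob",116)):
    for r in manip.place_of(k,P)[:1]: print(n,k,round(r["conf"],2),inS(atz(P,r["position"],z)))
s=sync();p,R=load(); print(p,s["ee_rot"],s["force"],s["gripper_width"],s["t"],"grasp",inS(p+155*R[:,2]))
E
python3 kn.py
```

```text
wrist ball_center 0.79 [0.3 7.1]
wrist stop_knob 0.55 [-93.9 -32.7]
top ball_center 0.55 [ 5.2 13.3]
top stop_knob 0.59 [-96.2 -29.9]
scene ball_center 0.63 [-2.8  7.6]
scene stop_knob 0.79 [-85.1 -33.7]
[ 383.1 -252.3  215.9] [178.7 -37.1  -0.7] [ 0.9  0.2 -0.7] 25.33049201103947 32.7167 grasp [-95.  -30.1]
```

Call:
{"method": "move_arm", "body": {"hand": [30,30,30,30,30,30,30,30], "offset": [[0.001,-0.02,0],[0.002,-0.04,0.001],[0.003,-0.06,0.001],[0.004,-0.08,0.001],[0.005,-0.1,0.002],[0.006,-0.12,0.002],[0.007,-0.14,0.002],[0.008,-0.16,0.002]], "yaw": [0,0,0,0,0,0,0,0]}}

```text
t: 33.38
tool_pos: [385.6, -219.7, 216.0]
ee_rot: [178.7, -37.1, -0.6]
force: [1.4, -2.8, -0.2]
gripper_width: 25.7
```

Call:
{"method": "move_arm", "body": {"hand": [30,30,30,30,30,30], "offset": [[0.001,-0.02,0],[0.002,-0.04,0.001],[0.003,-0.06,0.001],[0.004,-0.08,0.001],[0.004,-0.08,0.001],[0.004,-0.08,0.001]], "yaw": [0,0,0,0,0,0]}}

```text
t: 33.88
tool_pos: [386.6, -203.8, 216.0]
ee_rot: [178.7, -37.1, -0.6]
force: [0.9, -0.0, 0.2]
gripper_width: 25.6
```

```bash
python3 kn.py
```

```text
wrist ball_center 0.95 [ 1.1 55.7]
wrist stop_knob 0.69 [-94.2  15. ]
top ball_center 0.93 [ 3.3 62.1]
top stop_knob 0.84 [-100.     9.9]
scene ball_center 0.7 [-1.7 56.5]
scene stop_knob 0.67 [-101.4   18.6]
[ 386.6 -204.3  216. ] [178.7 -37.1  -0.7] [-0.3 -0.9  0. ] 25.30727164725643 34.3333 grasp [-95.   18.1]
```

Call:
{"method": "move_arm", "body": {"hand": [30,30,30], "offset": [[0,-0.015,0],[0.001,-0.03,0],[0.001,-0.03,0]], "yaw": [0,0,0]}}

```text
t: 34.58
tool_pos: [387.0, -197.9, 216.1]
ee_rot: [178.7, -37.1, -0.7]
force: [0.4, -1.0, 0.0]
gripper_width: 25.7
```

Call:
{"method": "move_arm", "body": {"hand": [30,30], "offset": [[0,-0.006,0],[0,-0.006,0]], "yaw": [0,0]}}

```text
t: 34.75
tool_pos: [387.1, -196.9, 216.1]
ee_rot: [178.7, -37.1, -0.6]
force: [0.3, -1.0, -0.2]
gripper_width: 25.7
```

Call:
{"method": "move_arm", "body": {"hand": [30,30], "offset": [[0,-0.006,0],[0,-0.006,0]], "yaw": [0,0]}}

```text
t: 34.92
tool_pos: [387.1, -195.7, 216.1]
ee_rot: [178.7, -37.1, -0.6]
force: [0.6, -2.1, 0.2]
gripper_width: 25.6
```

Call:
{"method": "move_arm", "body": {"hand": [30,30], "offset": [[0,-0.006,0],[0,-0.006,0]], "yaw": [0,0]}}

```text
t: 35.08
tool_pos: [387.1, -194.5, 216.0]
ee_rot: [178.7, -37.1, -0.7]
force: [0.8, -1.8, 1.0]
gripper_width: 25.5
```

```bash
python3 kn.py
```

```text
wrist ball_center 0.69 [ 1.2 58.7]
wrist stop_knob 0.72 [-94.5  22.1]
top ball_center 0.89 [ 7.9 66.1]
top stop_knob 0.57 [-93.7  20.5]
scene ball_center 0.7 [ 3.4 67.1]
scene stop_knob 0.59 [-91.1  25.2]
[ 387.  -194.6  216. ] [178.7 -37.1  -0.7] [ 0.  -1.6 -0.2] 25.420183091726777 35.5333 grasp [-95.3  27.8]
```

Call:
{"method": "move_arm", "body": {"hand": [30,30], "offset": [[0,-0.006,0],[0,-0.006,0]], "yaw": [0,0]}}

```text
t: 35.7
tool_pos: [387.1, -193.6, 216.0]
ee_rot: [178.7, -37.1, -0.7]
force: [-0.8, -4.2, 0.6]
gripper_width: 25.4
```

Call:
{"method": "move_arm", "body": {"hand": [30,30], "offset": [[0,-0.006,0],[0,-0.006,0]], "yaw": [0,0]}}

```text
t: 35.87
tool_pos: [387.3, -193.0, 216.0]
ee_rot: [178.7, -37.1, -0.8]
force: [-2.0, -10.5, -0.3]
gripper_width: 25.5
```

```bash
python3 kn.py
```

```text
wrist ball_center 0.93 [ 1. 60.]
wrist stop_knob 0.79 [-94.1  24.4]
top ball_center 0.61 [ 3.6 58.2]
top stop_knob 0.56 [-98.5  14.9]
scene ball_center 0.6 [ 2.4 60.8]
scene stop_knob 0.48 [-93.7  22.1]
[ 387.3 -193.1  216. ] [178.7 -37.1  -0.8] [-0.7 -9.5  0.4] 25.653149644563715 36.3167 grasp [-95.2  29. ]
```

Call:
{"method": "move_arm", "body": {"hand": [30,30,60,60,60,60], "offset": [[0,0.015,0],[0,0.027,0],[0,0.027,0],[0,0.027,0],[0,0.027,0],[0,0.027,0]], "yaw": [0,0,0,0,0,0]}}

```text
t: 36.82
tool_pos: [387.0, -197.4, 216.0]
ee_rot: [178.7, -37.1, -0.6]
force: [-0.1, -0.3, 0.0]
gripper_width: 51.4
```

Call:
{"method": "move_arm", "body": {"hand": [60,60,60,60,60,60,60,60], "offset": [[0.03,0,-0.04],[0.09,0,-0.12],[0.18,0,-0.24],[0.27,0,-0.36],[0.36,0,-0.48],[0.36,0,-0.48],[0.36,0,-0.48],[0.36,0,-0.48]], "yaw": [0,0,0,0,0,0,0,0]}}

```text
t: 37.48
tool_pos: [386.4, -195.2, 336.9]
ee_rot: [178.6, -37.2, -0.5]
force: [-0.0, -0.5, -1.5]
gripper_width: 51.2
```

```bash
python3 kn.py; python3 - <<'E'
from h import *
T=manip.snapshot("top");S=manip.snapshot("scene");W=manip.snapshot("wrist")
for n,P in(("t",T),("s",S),("w",W)):
  for k,z in(("lid",0),("pot",0),("bottle",0),("rock",0),("lens",0)):
    for r in manip.place_of(k,P)[:1]: print(n,k,round(r["conf"],2),atz(P,r["position"],z).round(1))
a=np.vstack([T["pixels"][100:320,150:540],W["pixels"][20:360,120:510]])[:,:,::-1]; cv2.imwrite("pics/f.png",a)
E
```

```text
wrist ball_center 0.86 [ 1.4 59.9]
wrist stop_knob 0.71 [-93.2  24.8]
top ball_center 0.87 [ 6.7 59.4]
top stop_knob 0.55 [-96.9  23.4]
scene ball_center 0.48 [ 6.7 56.1]
scene stop_knob 0.79 [-99.   31.9]
[ 386.6 -195.5  335.6] [178.8 -37.1  -0.7] [ 0.3  0.6 -0. ] 51.02144340237234 37.9333 grasp [-95.8  26.8]
t lid 0.55 [465.6  59.    0. ]
t pot 0.69 [563.8 239.3   0. ]
t bottle 0.74 [777.3  75.8   0. ]
t rock 0.58 [654.    4.5   0. ]
t lens 0.57 [ 582.1 -293.2    0. ]
s lid 0.95 [477.2  66.    0. ]
s pot 0.66 [570.  250.1   0. ]
s bottle 0.63 [784.4  83.3   0. ]
s rock 0.92 [662.9   1.5   0. ]
s lens 0.93 [780.7 -28.8   0. ]
w bottle 0.78 [787.7  75.7   0. ]
w rock 0.7 [660.4  -3.2   0. ]
w lens 0.81 [772.  -27.5   0. ]
```

View pics/f.png

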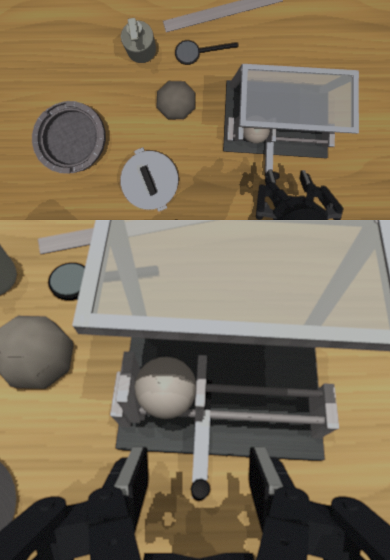

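The picture shows the ball on the rods, held between the end plate and the stop. The lid is flat beside the pot, and the rock, lens and bottle stand where they were. The hand is clear of everything, so I am handing in.

```bash
python3 -c "
from rig import manip
print(manip.job_done())"
```

```text
the job is handed in; nothing more can be done
None
```

The job is done and handed in at about 38 s of the 72 s allowed; the hand-in reports no verdict.

**What I did**
- **Lid:** I turned it 47° counterclockwise, lifted it free and laid it flat at about (470, 60), roughly 208 mm from the pot.
- **Ball:** I took it from the pot and tilted the hand to about 37–39°. The move tool offers no tilt, so I got it by repeatedly commanding poses just past the arm's full reach. I then set the ball on both rods under the guard and released it once the force showed even contact on both.
- **Stop:** I drew it along by the knob until the force rose to about 10 N, then let go and backed off.

**Last checks**
- **Ball:** the wrist camera puts it at stand x ≈ 1 mm, y ≈ 60 mm.
- **Stop:** the knob is at y ≈ 22–25 mm, which makes the stop about 0.120.
- **Bystanders:** the rock, bottle and lens were found within about 10 mm of where they started, apart from the top-camera lens report noted below.

**What went wrong or disagreed**
- **Joint limit:** the last joint reached its range limit once while I carried the ball. The arm stopped short and lost about 2° of tilt, so I turned the hand half round and went on.
- **Top and scene cameras:** they put the ball centre up to 7 mm off in x, and the scene camera put the knob at 32 mm. The guard partly hides the ball from above, so I trusted the wrist camera.
- **False lens report:** the top camera placed the lens on the stand, but the other two cameras and the picture showed it unmoved.

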